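Set up the jeweller's bench for doming

ROBOT

A 6-joint arm with a two-finger parallel gripper is mounted at the origin on a cart in front of the work surface, level with it; the furniture and walls round the work are solid. World frame = base frame: x ahead of the robot, y to its left, z up, the work surface at z = 0. Lengths are in mm, angles in rad, forces in N, time in s.
With the tool pointing down it reaches from about 350 to 950 mm from the base axis. Payload 17.4 kg.
Tool frame: the origin (TCP) lies at the very end of the fingers, on their centre line; the grasp point (between the pads) lies 19 mm behind it; z points along the fingers, y is the line along which they close (so a half turn about z gives the same grasp; the last joint's range is limited). The gripper opens to 93 mm and grips with 3 to 60 N. Pads are 15 mm wide; open, the fingers measure 128 mm over their backs; the gripper's body (75 mm by 188 mm) begins 65 mm behind the grasp point.
Start: joints at [1.192, 0.116, 1.442, -0, 1.584, -0.038], TCP at [225.621, 636.182, 182.746] pointing down, gripper open.
Joint ranges: [-2.83, 2.83], [-0.83, 2.19], [0.07, 2.5], [-1.14, 4.28], [0.01, 3], [-2.97, 2.97]. Speed limits (rad/s): [1.89, 1.89, 2.22, 3.14, 3.14, 3.14].

INTERFACE

Orientations are given as a 3x3 rotation matrix whose columns are the frame's x, y, z axes.
In Python, from rig import env gives the robot as it stands.
- The arm moves only by the tool carry_out, never from a script. Its arguments are lists of equal length, an entry for each row: "travel": the shift along the tool's x, y, z in units of 0.04 m (1.0 is 0.04 m), a list of three; "delta_rot": the turn, a rotation vector about the tool's x, y, z in units of 0.12 rad (1.0 is 0.12 rad), a list of three; "jaw": the opening, from 0 (shut) to 1 (fully open). In form: {"travel": [[x, y, z], ...], "delta_rot": [[wx, wy, wz], ...], "jaw": [jaw, ...]}. A call has 1 to 10 rows; each row shifts and turns the commanded pose from where the row before left it, along the tool's axes as they then stand; what a row does not reach is not made up. A row lasts 1/10 s, in which the tool goes at most 50 mm and 8.59 degrees, less where a joint would pass 70% of its speed; a pose out of reach is approached as far as the arm can. A call with a number of a shift or a turn outside -1 to 1 is refused whole. A call with a gripper value outside its range is refused whole. The fingers move at their own pace and stop on an object; "force" is the grip in N (left out, the last holds). Time passes only in rows, so rows that do not move let the fingers close. It gives the time, the measured TCP pose, the force, the opening and the grip force at its end, in the units of the state.
- env.get_obs(): the state, without advancing time (a new reading comes with each control period).
- env.camera(name): name is "side" or "top"; returns a dict with "pixels" (384x512x3 uint8, blue, green, red), "fov_y" (degrees; the focal length in pixels is half the picture's height over the tangent of half this angle, whatever the lens; pixels are square), "cx", "cy" (the principal point, pixels), "k1" (the pictures are not rectified: a ray, as slopes to the right and down, at radius r is drawn at 1 + k1 r^2 times it, then the intrinsics apply), "rvec" (rotation vector, rad) and "tvec" (3), from world to camera coordinates, as OpenCV has them. Camera axes: x right, y down, z forward; pixel columns grow to the right and rows downward; lengths in mm; the calibration is good to about 2 mm. A picture is of the moment at which its call begins. There is no depth.
- env.sign_off(): hands the job in; it is judged then, once.
Trained networks look in a picture, given as the dict that the camera call returned (one of the last four; its "shot" number tells which), for a name from the list of things; names that differ only in an ending like _2 or _b are one class to them, and where a whole thing is asked for, a point or a joint stands for the part that bears it (a point fixed in the world has none). Each returns a list of dicts, best first, with "confidence" (0 to 1); they miss things now and then, are a little off and sometimes report something else, mostly with a low value. They report only what shows in the picture. A call takes as long as a camera call.
- env.find_in(picture, thing): "pixel" ([row, column] in pixels, amid what is visible of it).
- env.silhouettes(picture, thing): "pixels" (384x512 bool, what is visible of it) and "pixel" ([row, column] in pixels, amid what is visible of it).
- env.tip_of(picture, thing): "pixel" ([row, column] in pixels: a listed point, or the origin of a listed thing).
The state is a dict: "clock": time; "joint_pos": joint angles; "qd": joint speeds; "tau": joint torques, N m; "tool_pos": TCP position; "tcp_rot": TCP orientation; "contact_force": force on the tool from outside, world axes, zero at the start; "moment": the same for the moment, N m; "width": opening from 0.0 (shut) to 1.0 (fully open); "gripper_force": force on a finger pad.
Only numpy, scipy, OpenCV 4.12 (cv2) and the standard library are available. Lean on these libraries where they do the work, as an engineer would, in place of code of your own. Each camera call takes 0.05 s, during which the arm holds its last target. There are 200 camera calls.

TASK

Set up the bench for doming: seat the steel bench block flat in the recess of its rubber base, then stand the brass dapping cube on the middle of the block, hollow upward and square to it. Lay the three ball punches in the wooden rest, each along its own pair of notches with the ball at the robot's side, in order of size: the largest in the notch next to the rubber base, the middle one between, the smallest farthest from the base. Set everything down rather than letting it fall, and leave the hammer, the glass jar and the pumice block where they are.

Things in the scene. Friction and masses are not known exactly. Their poses are not given: they have to be found in the camera images.
- steel_block: pale polished steel bench block, a flat square plate 62 x 62 x 20 mm, about 0.8 kg; origin at the centre of its underside, x and y along its sides, z up. Lies loose on the far side of the work
- dapping_block: brass dapping cube, 45 x 45 x 45 mm, about 0.5 kg, with one round dark hollow in its top; origin at the centre of its underside, x and y along its sides, z up through the hollow's face. It lies loose on the far side of the work, beside the steel block, about 70 mm from centre to centre
- punch_large: large steel ball punch: ball of 22 mm diameter on an eight-sided shank 9 mm across, lying, ball toward the robot, beside the two others (any order, some 45 mm apart). Origin: ball's centre; x axis along the shank to its end, 62 mm from the origin. Full shank from 18 mm on; grip it 35 mm from the origin. Axis there is 7 mm above the bench
- punch_medium: medium steel ball punch: ball of 15 mm diameter on an eight-sided shank 9 mm across, lying, ball toward the robot, beside the two others (any order, some 45 mm apart). Origin: ball's centre; x axis along the shank to its end, 62 mm from the origin. Full shank from 15 mm on; grip it 35 mm from the origin. Axis there is 6 mm above the bench
- punch_small: small steel ball punch: ball of 10 mm diameter on an eight-sided shank 9 mm across, lying, ball toward the robot, beside the two others (any order, some 45 mm apart). Origin: ball's centre; x axis along the shank to its end, 62 mm from the origin. Full shank from 12 mm on; grip it 35 mm from the origin. Axis there is 5 mm above the bench
- block_base: fixed black rubber base of the bench block: 90 mm square, rim 14 mm high, with a square recess 68 x 68 mm, 8 mm deep, its floor 6 mm above the bench (the seated steel block stands 12 mm above the rim). Origin at the centre of its underside, x and y along its sides, z up. It stands to the left or to the right of the punch rest
- punch_rest: fixed wooden punch rest: board 50 (x) x 120 (y) x 8 mm with two combs 6 mm thick at x = -18, +18 mm, fingers fit between. Both have notches at y = -40, 0, +40 mm: flat floor 10 mm wide at z = 20, flared to 26 mm at the top, z = 33. A punch lies along x over both combs, axis at z = 24.5, ball just before the front comb (centre x = -35). Origin: middle of underside; x away from robot, y left
- glass_jar: bystander: small open clear glass jar, 57 mm in diameter, 60 mm high, to the right of the work, near the hammer; origin at the centre of its underside
- pumice_puck: bystander: worn grey pumice block, 25 x 45 x 42 mm, standing to the right of the punches and blocks; origin at the centre of its underside. Mind the room: a lamp hangs over the bench beyond it (x over 0.58, y below -0.23 m, from 0.24 m up, its arm from 0.4 m up), and a board 90 mm high stands on edge along the left side of the work (y about -0.03 m)
- hammer: bystander: ball hammer with a wooden handle, 278 mm long, 96 mm across the head, 33 mm high, lying flat to the right of the work; origin under its middle, y axis along the handle away from the head

How it is judged (in metres and radians):
At the end, for the whole second after the job is handed in: Block flat in the recess; cube flat on it, hollow up, within 10 mm of its middle, square within 0.2 rad; each punch level in its own notches, ball 26 to 44 mm toward the robot from the rest's middle: large next to the base, medium middle, small outermost; all released and still (x of steel_block in the frame of block_base between -0.006 and 0.006 m and y of steel_block in the frame of block_base between -0.006 and 0.006 m and z of steel_block in the frame of block_base between 0.003 and 0.0085 m and angle between each of steel_block, dapping_block's own z axis and vertical below 0.05 rad and x of dapping_block in the frame of steel_block between -0.01 and 0.01 m and y of dapping_block in the frame of steel_block between -0.01 and 0.01 m and z of dapping_block in the frame of steel_block between 0.0175 and 0.0225 m and (angle between the x axis of dapping_block and the x axis of steel_block, either way round below 0.2 rad or angle between the x axis of dapping_block and the x axis of steel_block, either way round above 1.37 rad) and x of punch_large in the frame of punch_rest between -0.044 and -0.026 m and z of punch_large in the frame of punch_rest between 0.021 and 0.028 m and angle between the x axis of each of punch_large, punch_medium, punch_small and the x axis of punch_rest, either way round below 0.15 rad and x of punch_medium in the frame of punch_rest between -0.044 and -0.026 m and z of punch_medium in the frame of punch_rest between 0.021 and 0.028 m and x of punch_small in the frame of punch_rest between -0.044 and -0.026 m and z of punch_small in the frame of punch_rest between 0.021 and 0.028 m and ((y of block_base in the frame of punch_rest above 0 m and y of punch_large in the frame of punch_rest between 0.033 and 0.047 m and y of punch_medium in the frame of punch_rest between -0.007 and 0.007 m and y of punch_small in the frame of punch_rest between -0.047 and -0.033 m) or (y of block_base in the frame of punch_rest below 0 m and y of punch_large in the frame of punch_rest between -0.047 and -0.033 m and y of punch_medium in the frame of punch_rest between -0.007 and 0.007 m and y of punch_small in the frame of punch_rest between 0.033 and 0.047 m)) and linear speed of each of steel_block, dapping_block, punch_large, punch_medium, punch_small below 0.02 m/s and contact force between each of steel_block, dapping_block, punch_large, punch_medium, punch_small and the fingers below 0.1 N); the robot touches nothing.
It fails at once if the steel block or the dapping cube is let fall (more than about 2 cm) ((linear speed of steel_block above 0.6 m/s and contact force between steel_block and the fingers below 0.05 N) or (linear speed of dapping_block above 0.6 m/s and contact force between dapping_block and the fingers below 0.05 N)).
It fails at once if a punch is let fall (more than about 2 cm) ((linear speed of punch_large above 0.6 m/s and contact force between punch_large and the fingers below 0.05 N) or (linear speed of punch_medium above 0.6 m/s and contact force between punch_medium and the fingers below 0.05 N) or (linear speed of punch_small above 0.6 m/s and contact force between punch_small and the fingers below 0.05 N)).
It fails at once if the glass jar is pushed more than 15 mm out of its place (distance of glass_jar from where it was at the start of the episode above 0.015 m).
It fails at once if the pumice block is pushed more than 15 mm out of its place (distance of pumice_puck from where it was at the start of the episode above 0.015 m).
It fails at once if the hammer is pushed more than 15 mm out of its place (distance of hammer from where it was at the start of the episode above 0.015 m).
It also fails if it takes over 125 s, if anything falls off the work surface, if the arm or the gripper's body presses on something with over 40 N, if the wrist force passes 120 N, or if a joint passes its speed limit or range.

## Working session

There is one attempt and no reset: what is moved stays moved. The work goes in short steps, Python scripts to look and compute and a tool call to move; the robot and the scene stay as the last step left them, time stands still between calls to the robot, and variables do not carry over. Pictures are saved under pics/ and viewed, at most 14 in all, crops included, and the job is handed in when it is done.

Besides the shell and the picture viewer there is one more tool, called after "Call:" as name(argument=value, ...) on one line, values as JSON. carry_out: Moves the arm, as the interface text tells. Shifts and turns lie within -1 to 1; 1 stands for 0.04 m of shift or 0.12 rad of turn. Its arguments: {"type":"object","properties":{"travel":{"type":"array","items":{"type":"array","items":{"type":"number"}}},"delta_rot":{"type":"array","items":{"type":"array","items":{"type":"number"}}},"jaw":{"type":"array","items":{"type":"number"}},"force":{"type":"number"}},"required":["travel","delta_rot","jaw"]}

```bash
mkdir -p pics; ls
cat > h.py <<'E'
import numpy as np, cv2
from rig import env
def cal(c):
    H,W=c["pixels"].shape[:2]; f=H/2/np.tan(np.radians(c["fov_y"])/2)
    R=cv2.Rodrigues(np.array(c["rvec"],float))[0]; t=np.array(c["tvec"],float).ravel()
    K=np.array([[f,0,c["cx"]],[0,f,c["cy"]],[0,0,1]]); return K,np.array([c["k1"],0,0,0,0.]),R,t
def proj(c,P):
    K,d,R,t=cal(c); return cv2.projectPoints(np.array(P,float).reshape(-1,1,3),cv2.Rodrigues(R)[0],t,K,d)[0].reshape(-1,2)
def ray(c,rc):
    K,d,R,t=cal(c); p=cv2.undistortPoints(np.array([[[rc[1],rc[0]]]],float),K,d).ravel()
    return -R.T@t, R.T@np.array([p[0],p[1],1])
def onplane(c,rc,z):
    o,v=ray(c,rc); return o+v*(z-o[2])/v[2]
E
python3 - <<'E'
from h import *
T=["steel_block","dapping_block","punch_large","punch_medium","punch_small","block_base","punch_rest","glass_jar","pumice_puck","hammer"]
for n in("side","top"):
    c=env.camera(n); cv2.imwrite(f"pics/{n}0.png",c["pixels"]); K,d,R,t=cal(c); print(n,K[0,0],c["k1"],(-R.T@t).round(),R[2].round(2))
    for x in T:
        for f in("tip_of","silhouettes"):
            r=getattr(env,f)(c,x)
            for q in r[:2]: print(x,f,np.round(q["pixel"]),round(q["confidence"],2),onplane(c,q["pixel"],0).round()[:2], q["pixels"].sum() if "pixels" in q else"")
print(env.get_obs()["tcp_rot"],env.get_obs()["clock"])
E
```

```text
pics
side 466.5494512911969 0.06203106215996721 [561. 658. 496.] [ 0.01 -0.9  -0.43]
steel_block tip_of [244. 218.] 0.8 [ 652. -153.] 
steel_block silhouettes [230. 216.] 0.53 [ 661. -210.] 187
dapping_block silhouettes [184. 270.] 0.71 [ 541. -451.] 629
punch_large tip_of [232. 290.] 0.68 [ 505. -200.] 
punch_large silhouettes [233. 284.] 0.59 [ 517. -196.] 138
punch_large silhouettes [219. 312.] 0.27 [ 452. -254.] 914
punch_medium tip_of [186. 259.] 0.63 [ 570. -437.] 
block_base tip_of [224. 312.] 0.88 [ 454. -234.] 
block_base tip_of [227. 245.] 0.74 [ 599. -223.] 
block_base silhouettes [223. 311.] 0.91 [ 455. -236.] 978
punch_rest tip_of [257. 313.] 0.81 [ 465. -102.] 
punch_rest silhouettes [238. 314.] 0.63 [ 456. -171.] 169
punch_rest silhouettes [232. 218.] 0.48 [ 656. -201.] 193
glass_jar tip_of [193. 271.] 0.56 [ 540. -392.] 
glass_jar silhouettes [185. 270.] 0.95 [ 541. -440.] 619
pumice_puck tip_of [229. 243.] 0.8 [ 604. -216.] 
pumice_puck silhouettes [216. 245.] 0.58 [ 601. -271.] 246
hammer tip_of [184. 260.] 0.67 [ 566. -450.] 
hammer silhouettes [178. 256.] 0.85 [ 5
[... 1081 characters left out ...]
.] 
punch_rest silhouettes [257. 152.] 0.98 [ 458. -102.] 1595
glass_jar tip_of [260. 220.] 0.49 [ 452. -237.] 
glass_jar silhouettes [209. 290.] 0.97 [ 555. -379.] 685
pumice_puck tip_of [229. 188.] 0.62 [ 514. -172.] 
pumice_puck tip_of [189. 221.] 0.53 [ 596. -237.] 
pumice_puck silhouettes [185. 220.] 0.89 [ 603. -234.] 350
pumice_puck silhouettes [159. 185.] 0.71 [ 658. -162.] 1030
hammer tip_of [204. 334.] 0.92 [ 566. -468.] 
hammer silhouettes [208. 347.] 0.84 [ 559. -492.] 2338
hammer silhouettes [217. 146.] 0.75 [538. -87.] 179
[[-9.42497371e-01  3.34213562e-01 -3.75813815e-05]
 [ 3.34213563e-01  9.42497371e-01 -6.59682079e-06]
 [ 3.32156063e-05 -1.87776936e-05 -9.99999999e-01]] 2.1
```

Run:
```python
import cv2
a=cv2.imread("pics/top0.png")[130:290,90:290]; cv2.imwrite("pics/t0c.png",cv2.resize(a,None,fx=3.75,fy=3.75,interpolation=cv2.INTER_CUBIC))
a=cv2.imread("pics/side0.png")[150:290,180:360]; cv2.imwrite("pics/s0c.png",cv2.resize(a,None,fx=4,fy=4,interpolation=cv2.INTER_CUBIC))
```

```text
(no output)
```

View pics/t0c.png

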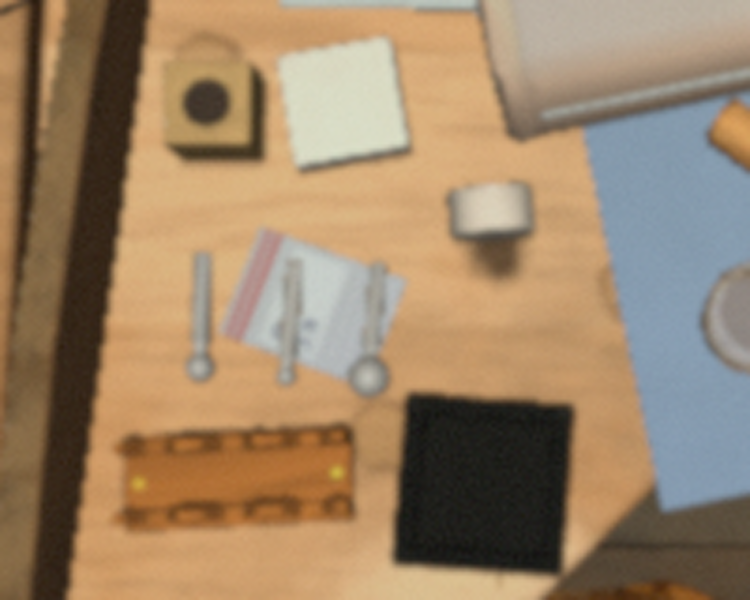

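View pics/s0c.png

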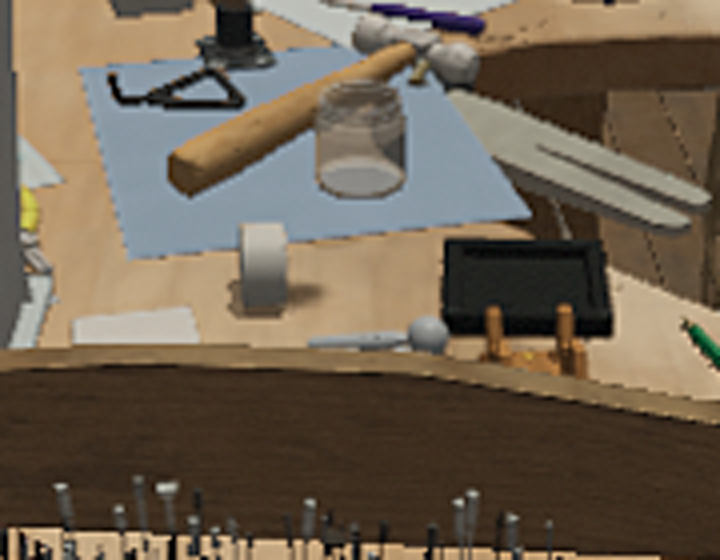

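```bash
cat > fit.py <<'E'
from h import *
from scipy.optimize import minimize
def box(dx,dy,z0,z1): return np.array([[sx*dx/2,sy*dy/2,z] for sx in(-1,1) for sy in(-1,1) for z in(z0,z1)])
MOD={"steel_block":box(62,62,0,20),"dapping_block":box(45,45,0,45),"block_base":box(90,90,0,14),
"punch_rest":np.vstack([box(50,120,0,8),box(42,120,0,33)])}
def sh(n=24): 
    a=np.arange(n)/n*2*np.pi; return np.cos(a),np.sin(a)
def place(M,p): 
    c,s=np.cos(p[2]),np.sin(p[2]); return M@np.array([[c,s,0],[-s,c,0],[0,0,1]])+[p[0],p[1],p[3] if len(p)>3 else 0]
def hullmask(c,P,S=4,shape=(384,512)):
    h=cv2.convexHull(((proj(c,P)+.5)*S*16-8).astype(np.float32)).astype(np.int32)
    m=np.zeros((shape[0]*S,shape[1]*S),np.uint8); cv2.fillConvexPoly(m,h,255,cv2.LINE_8,4)
    return cv2.resize(m,shape[::-1],interpolation=cv2.INTER_AREA)/255.
def fit(c,mask,M,p0,z=0):
    mask=mask.astype(float)
    def cost(q): 
        m=hullmask(c,place(M,[q[0],q[1],q[2]/50,z])); return 1-np.minimum(m,mask).sum()/np.maximum(m,mask).sum()
    best=None
    for a in p0[2] if np.ndim(p0[2]) else [p0[2]]:
        s0=np.array([p0[0],p0[1],a*50]); sim=np.vstack([s0]+[s0+d for d in np.eye(3)*8])
        r=minimize(cost,s0,method="Nelder-Mead",options=dict(initial_simplex=sim,xatol=.05,fatol=1e-4))
        if best is None or r.fun<best.fun: best=r
    return [best.x[0],best.x[1],best.x[2]/50],best.fun
def top(c,name,near,z=0):
    """silhouette nearest the expected place"""
    best=[q for q in env.silhouettes(c,name) if np.linalg.norm(onplane(c,q["pixel"],z)[:2]-near)<45]
    return best[0]["pixels"] if best else None
def punch(c,mask,R,name=""):
    """axis from mask: ball centre, angle. mask pixels on plane z~R-ish"""
    rc=np.argwhere(mask); P=np.array([onplane(c,q,6)[:2] for q in rc])
    return P
E
python3 - <<'E'
from fit import *
c=env.camera("top"); img=cv2.resize(c["pixels"],None,fx=4,fy=4,interpolation=cv2.INTER_CUBIC)
A=[-.3,-.15,0,.15,.3]
for n,near,z in[("steel_block",(650,-164),20),("dapping_block",(645,-95),40),("block_base",(453,-234),10),("punch_rest",(458,-104),15)]:
    m=top(c,n,near,z)
    if m is None: print(n,"none");continue
    p,e=fit(c,m,MOD[n],(*near,A)); print(n,np.round(p,3),round(e,3))
    for (P,col) in((place(MOD[n],p),(0,0,255)),):
        h=cv2.convexHull(((proj(c,P)+.5)*4-.5).astype(np.float32)).astype(np.int32); cv2.polylines(img,[h],True,col,1)
for n,near in[("punch_large",(525,-170)),("punch_medium",(531,-87)),("punch_small",(543,-125))]:
    m=top(c,n,near)
    if m is None: print(n,"none");continue
    k=cv2.findContours(cv2.resize(m.astype(np.uint8),None,fx=4,fy=4,interpolation=0),0,1)[0]; cv2.drawContours(img,k,-1,(0,255,0),1)
cv2.imwrite("pics/fit0.png",img[130*4:290*4,110*4:250*4])
# board
for rc in[(160,128),(230,117),(280,110)]: print("board bottom?",onplane(c,rc,0).round())
for rc in[(160,115),(230,105),(280,98)]: print("board top?",onplane(c,rc,90).round())
E
```

```text
steel_block [ 6.59147e+02 -1.58445e+02  1.99000e-01] 0.068
dapping_block [ 6.51436e+02 -8.98510e+01  7.00000e-03] 0.07
block_base [ 4.56033e+02 -2.35944e+02 -6.40000e-02] 0.028
punch_rest [ 4.58503e+02 -1.07028e+02  6.30000e-02] 0.082
board bottom? [655. -47.   0.]
board bottom? [512. -31.   0.]
board bottom? [413. -22.   0.]
board top? [635. -46.  90.]
board top? [505. -34.  90.]
board top? [416. -26.  90.]
```

View pics/fit0.png

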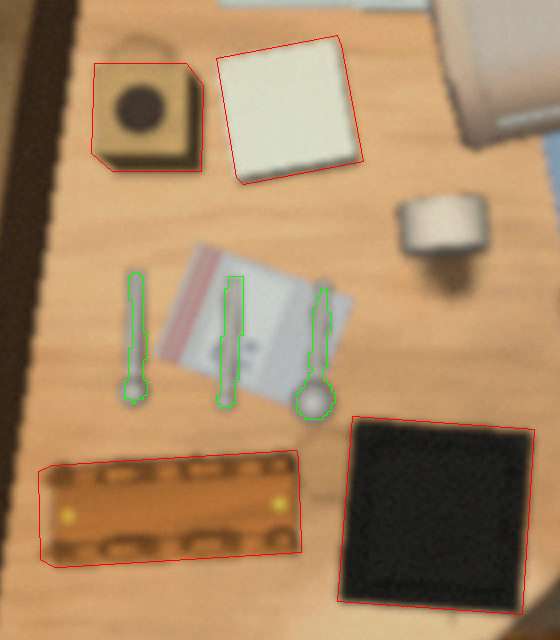

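Run:
```python
from fit import *
c=env.camera("top"); g=lambda u,v,z: onplane(c,(130+(v+.5)/4-.5,110+(u+.5)/4-.5),z)
a,b=g(67,516,8),g(280,504,8); print("screws",a.round(1),b.round(1),(a+b).round(1)/2, "ang",np.arctan2(-(a-b)[0],(a-b)[1]))
for n,b,e,R in[("m",(133,390),(136,271),7.5),("s",(226,401),(236,276),5),("l",(314,399),(323,283),11)]:
    B,E=g(*b,R),g(*e,4.5); d=E-B; print(n,B.round(1),E.round(1),np.hypot(*d[:2]).round(1),np.arctan2(d[1],d[0]).round(3),(B+d/np.hypot(*d[:2])*35).round(1))
S=10; r0,r1,c0,c1=238,278,115,193
img=cv2.resize(c["pixels"][r0:r1,c0:c1],None,fx=S,fy=S,interpolation=cv2.INTER_CUBIC)
def dr(p,col):
    for x0 in(-21,15):
      for x in (x0,x0+6):
        L=[(-60,8)]; 
        L=[(x,-60,8),(x,-60,33)]
        for y in(-40,0,40): L+=[(x,y-13,33),(x,y-5,20),(x,y+5,20),(x,y+13,33)]
        L+=[(x,60,33),(x,60,8)]
        q=proj(c,place(np.array(L,float),p)); cv2.polylines(img,[((q-[c0,r0]+.5)*S).astype(np.int32)],False,col,1)
    L=[(-25,-60,8),(-25,60,8),(25,60,8),(25,-60,8)]; q=proj(c,place(np.array(L,float),p)); cv2.polylines(img,[((q-[c0,r0]+.5)*S).astype(np.int32)],True,col,1)
dr([460,-105,.063],(0,255,0))
cv2.imwrite("pics/rest.png",img)
```

```text
screws [454.8 -53.9   8. ] [ 461.  -158.3    8. ] [ 457.9 -106.1    8. ] ang 0.05979524356494016
m [517.  -83.8   7.5] [577.2 -82.3   4.5] 60.2 0.024 [552.  -82.9   5.8]
s [ 511.9 -129.6    5. ] [ 574.9 -132.6    4.5] 63.1 -0.047 [ 546.9 -131.3    4.7]
l [ 512.7 -174.2   11. ] [ 571.6 -176.4    4.5] 59.0 -0.039 [ 547.6 -175.5    7.1]
```

View pics/rest.png

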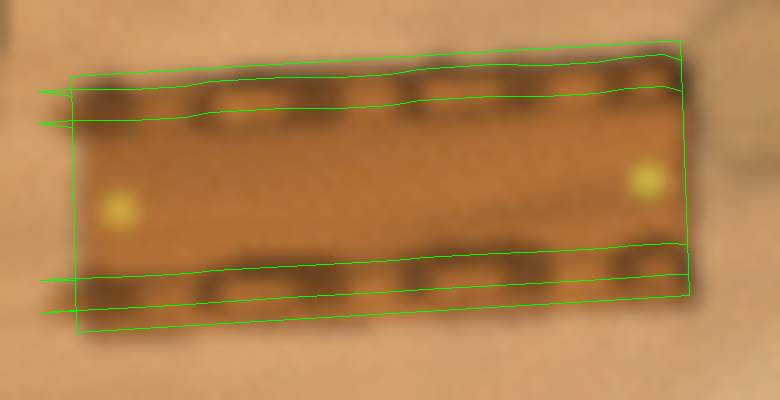

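Run:
```python
from fit import *
c=env.camera("top")
p=[459,-106.3,.06]
L=np.array([(x,y,z) for x in(-18,18) for y,z in((20,33),(-20,33),(40,20),(0,20),(-40,20))],float)
for l,q in zip(L,proj(c,place(L,p))): print(l,((q-[115,238]+.5)*10).round())
L=np.array([(-21,60,33),(-25,60,8),(-25,-60,8),(25,-60,8),(25,60,8)],float);print(((proj(c,place(L,p))-[115,238]+.5)*10).round())
im=c["pixels"].astype(int)
for r in(238+9,238+10,238+27,238+28): print(r,im[r,115:193].sum(1))
```

```text
[-18.  20.  33.] [258. 289.]
[-18. -20.  33.] [468. 277.]
[-18.  40.  20.] [169. 295.]
[-18.   0.  20.] [376. 283.]
[-18. -40.  20.] [583. 271.]
[18. 20. 33.] [254. 100.]
[ 18. -20.  33.] [463.  88.]
[18. 40. 20.] [166. 108.]
[18.  0. 20.] [372.  97.]
[ 18. -40.  20.] [577.  85.]
[[ 47. 317.]
 [ 82. 337.]
 [696. 301.]
 [687.  46.]
 [ 79.  80.]]
247 [434 461 465 461 447 436 398 341 285 238 220 214 236 266 294 302 305 299
 281 264 241 268 286 307 301 300 293 279 268 242 222 216 229 244 278 307
 321 323 313 273 230 230 275 323 331 331 312 312 312 288 253 226 223 234
 257 310 334 336 342 305 261 235 237 255 275 272 236 193 215 302 383 414
 418 426 422 422 417 427]
248 [433 458 451 450 434 405 356 307 253 221 216 213 225 261 290 302 306 302
 283 242 238 279 323 344 333 329 320 314 287 233 225 217 221 245 283 318
 329 331 323 281 237 217 265 303 303 304 291 281 288 275 241 226 236 250
 280 304 321 316 319 299 270 256 257 268 273 270 268 251 249 307 375 413
 418 423 420 422 420 414]
265 [459 462 459 460 460 447 417 368 297 255 259 274 281 282 294 296 296 298
 303 284 250 242 231 234 226 232 226 234 218 222 209 208 206 218 243 283
 298 311 305 286 252 225 233 268 296 299 310 311 308 291 258 238 232 235
 244 292 332 348 337 334 305 250 227 240 278 308 308 259 233 318 413 458
 457 458 455 459 456 462]
266 [468 472 470 470 453 418 379 322 259 222 220 219 238 247 263 275 292 300
 283 264 238 235 268 287 291 286 296 281 273 251 225 219 230 231 264 301
 331 333 333 298 258 227 248 288 320 329 324 326 323 312 278 247 247 246
 262 303 340 352 346 327 311 273 254 272 281 293 288 266 252 317 399 450
 459 455 453 460 453 455]
```

```bash
cat > plan.py <<'E'
import sys; from h import *
from scipy.spatial.transform import Rotation as Ro
def plan(xyz,ang=None,tilt=0.,step=.9,nd=2):
    """ang: world angle of closing axis (mod pi); tilt: raise left(+y) side, about world axis perp. to closing"""
    o=env.get_obs(); R=np.array(o["tcp_rot"]); p=np.array(o["tool_pos"])
    print("at",p.round(1),"clock",round(o["clock"],1),"w",round(o["width"]*93,1),"q",np.round(o["joint_pos"],2),"F",np.round(o["contact_force"],1),"g",round(o["gripper_force"],1))
    if ang is not None:
        cur=np.arctan2(R[1,1],R[0,1]); d=(ang-cur+np.pi/2)%np.pi-np.pi/2; a=cur+d
        y=np.array([np.cos(a),np.sin(a),0]); z=np.array([0,0,-1.])
        T=np.column_stack([np.cross(y,z),y,z])
        if tilt:
            ax=np.cross(y,[0,0,1.])*np.sign(y[1]); T=Ro.from_rotvec(ax*tilt).as_matrix()@T
        rv=Ro.from_matrix(R.T@T).as_rotvec()/.12; n=int(np.ceil(abs(rv).max()/.95)) if abs(rv).max()>.02 else 0
        if n: print(n,"rows rot",(rv/n).round(3))
        R=T
    v=R.T@(np.array(xyz,float)-p)/40; n=max(1,int(np.ceil(abs(v).max()/step))); print(n,"rows travel",(v/n).round(nd),"total",v.round(3))
if __name__=="__main__":
    a=[float(x) for x in sys.argv[1:]]; plan(a[:3],*a[3:])
E
python3 plan.py 654 -160 150 .199
```

```text
at [225.6 636.2 182.8] clock 2.6 w 92.7 q [ 1.19  0.12  1.44 -0.    1.58 -0.04] F [0.1 0.6 1.2] g 0.0
10 rows rot [0.    0.    0.859]
25 rows travel [-0.87  0.26  0.03] total [-21.629   6.563   0.819]
```

View pics/side0.png

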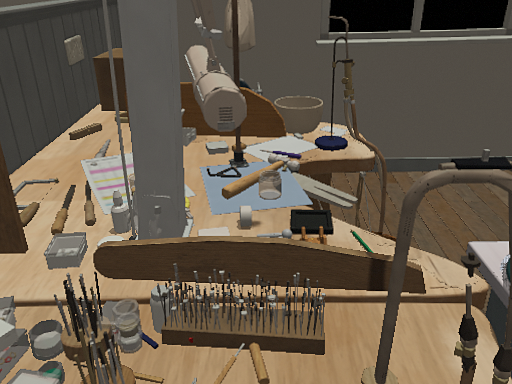

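View pics/top0.png

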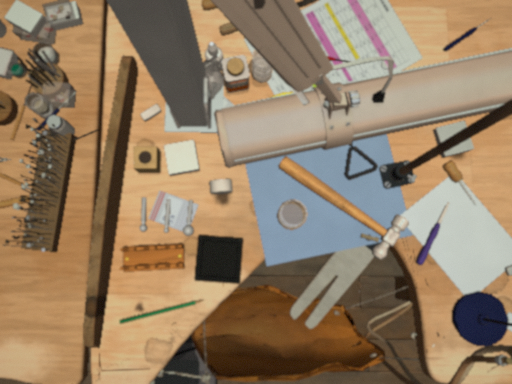

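Run:
```python
from h import *
c=env.camera("top"); s=env.camera("side")
for rc in[(126,176),(126,190),(122,211),(104,203),(100,165),(20,172),(0,108)]: print("top",rc,[onplane(c,rc,z)[:2].round() for z in(0,150,300)])
for rc in[(238,138),(242,160),(237,189),(100,180)]: print("side",rc,[onplane(s,rc,z)[:2].round() for z in(0,30,60)])
for i in("t",):
    a=c["pixels"][60:170,120:260]; cv2.imwrite("pics/col.png",cv2.resize(a,None,fx=5,fy=5,interpolation=cv2.INTER_CUBIC))
```

```text
top (126, 176) [array([ 728., -143.]), array([ 682., -167.]), array([ 637., -191.])]
top (126, 190) [array([ 728., -172.]), array([ 682., -191.]), array([ 637., -210.])]
top (122, 211) [array([ 737., -215.]), array([ 690., -227.]), array([ 643., -240.])]
top (104, 203) [array([ 775., -198.]), array([ 722., -213.]), array([ 669., -228.])]
top (100, 165) [array([ 783., -118.]), array([ 729., -146.]), array([ 675., -174.])]
top (20, 172) [array([ 961., -128.]), array([ 879., -154.]), array([ 796., -181.])]
top (0, 108) [array([1005.,   10.]), array([915., -38.]), array([826., -87.])]
side (238, 138) [array([ 821., -182.]), array([ 805., -131.]), array([789., -80.])]
side (242, 160) [array([ 772., -165.]), array([ 759., -115.]), array([746., -65.])]
side (237, 189) [array([ 715., -183.]), array([ 706., -132.]), array([696., -81.])]
side (100, 180) [array([  914., -1348.]), array([  892., -1226.]), array([  871., -1105.])]
```

View pics/col.png

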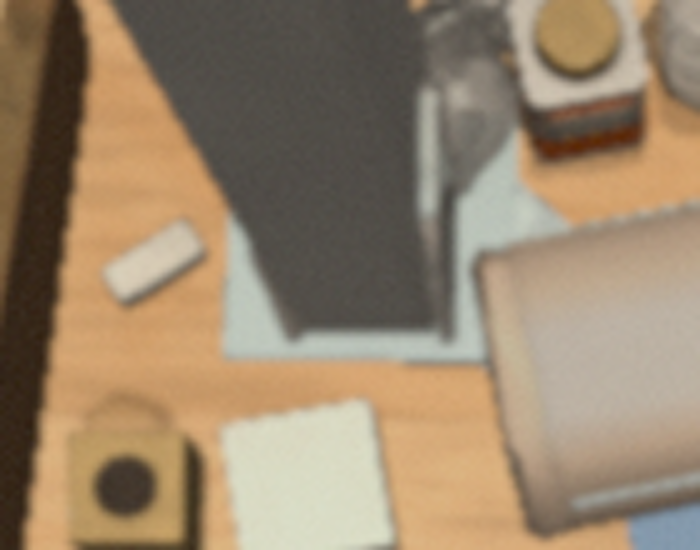

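Run:
```python
from h import *
s=env.camera("side")
for rc in[(378,388),(250,400),(190,425),(172,480),(310,465)]:
    o,v=ray(s,rc); print(rc,[(o+v*k/-v[1]*1).round() for k in(150,250,350,450,600)], onplane(s,rc,0).round())
a=s["pixels"][150:384,340:512]; cv2.imwrite("pics/arch.png",cv2.resize(a,None,fx=2.5,fy=2.5))
```

```text
(378, 388) [array([508., 508., 337.]), array([473., 408., 231.]), array([437., 308., 124.]), array([402., 208.,  18.]), array([ 349.,   58., -141.])] [396. 191.   0.]
(250, 400) [array([510., 508., 401.]), array([475., 408., 338.]), array([441., 308., 274.]), array([407., 208., 211.]), array([356.,  58., 116.])] [ 293. -125.    0.]
(190, 425) [array([504., 508., 426.]), array([466., 408., 379.]), array([428., 308., 332.]), array([390., 208., 285.]), array([333.,  58., 215.])] [ 158. -400.    0.]
(172, 480) [array([486., 508., 432.]), array([436., 408., 390.]), array([387., 308., 347.]), array([337., 208., 305.]), array([262.,  58., 241.])] [ -21. -510.    0.]
(310, 465) [array([481., 508., 373.]), array([428., 408., 291.]), array([375., 308., 209.]), array([322., 208., 127.]), array([243.,  58.,   4.])] [240.  53.   0.]
```

View pics/arch.png

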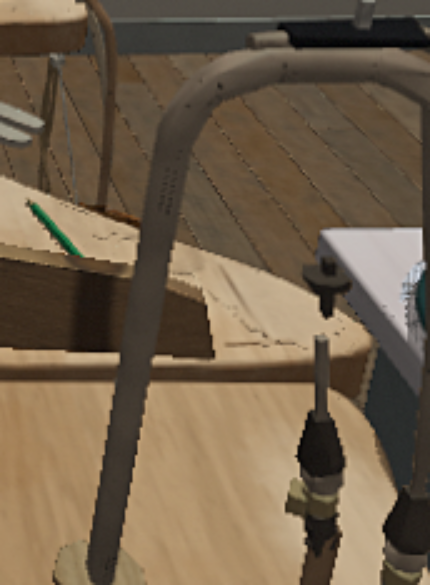

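```bash
python3 plan.py 225.6 636 350 .007
python3 - <<'E'
import numpy as np
# tool axes after rotation: y=(c,s), x=y×(-z)
a=.007+0; y=np.array([np.cos(a),np.sin(a),0]); x=np.cross(y,[0,0,-1.]); print(x.round(3),y.round(3))
for s,e in[((225.6,636,350),(560,200,350)),((560,200,350),(651,-90,300))]:
    d=np.subtract(e,s); print(np.array([x@d,y@d,-d[2]])/40)
E
```

```text
at [225.6 636.2 182.8] clock 2.8 w 93.1 q [ 1.19  0.12  1.44 -0.    1.58 -0.04] F [ 0.5 -1.  -0.1] g 0.0
11 rows rot [ 0.    -0.     0.927]
5 rows travel [-0.   -0.   -0.84] total [-0.005 -0.    -4.181]
[-0.007  1.     0.   ] [1.    0.007 0.   ]
[-10.95825247   8.2834958   -0.        ]
[-7.26574725  2.22419468  1.25      ]
```

Call:
carry_out(travel=[[0,0,-0.84],[0,0,-0.84],[0,0,-0.84],[0,0,-0.84],[0,0,-0.84],[0,0,0],[0,0,0],[0,0,0],[0,0,0],[0,0,0]], delta_rot=[[0,0,0.927],[0,0,0.927],[0,0,0.927],[0,0,0.927],[0,0,0.927],[0,0,0.927],[0,0,0.927],[0,0,0.927],[0,0,0.927],[0,0,0.927]], jaw=[1,1,1,1,1,1,1,1,1,1], force=40)

```text
clock: 3.75
tool_pos: [225.6, 636.2, 350.7]
tcp_rot: [[-0.113, 0.994, 0.0], [0.994, 0.113, -0.0], [-0.0, 0.0, -1.0]]
contact_force: [-0.1, -0.1, 0.1]
width: 0.997
gripper_force: 0.0
```

```bash
python3 plan.py 560 200 350 .007
```

```text
at [225.6 636.2 350.7] clock 3.8 w 92.7 q [ 1.19  0.12  1.17 -0.    1.85  1.08] F [-0.1 -0.1  0.1] g 0.0
1 rows rot [0.    0.    0.883]
13 rows travel [-0.84  0.64  0.  ] total [-10.963   8.283   0.018]
```

Call:
carry_out(travel=[[0,0,0],[-0.84,0.64,0],[-0.84,0.64,0],[-0.84,0.64,0],[-0.84,0.64,0],[-0.84,0.64,0],[-0.84,0.64,0],[-0.84,0.64,0],[-0.84,0.64,0],[-0.84,0.64,0]], delta_rot=[[0,0,0.883],[0,0,0],[0,0,0],[0,0,0],[0,0,0],[0,0,0],[0,0,0],[0,0,0],[0,0,0],[0,0,0]], jaw=[1,1,1,1,1,1,1,1,1,1])

```text
clock: 4.75
tool_pos: [460.3, 335.0, 351.0]
tcp_rot: [[-0.012, 1.0, 0.0], [1.0, 0.012, 0.0], [0.0, 0.0, -1.0]]
contact_force: [1.2, 0.6, 0.1]
width: 1.003
gripper_force: 0.0
```

Call:
carry_out(travel=[[-0.84,0.64,0],[-0.84,0.64,0],[-0.84,0.64,0],[-0.84,0.64,0],[-0.9,0.28,0],[-0.9,0.28,0],[-0.9,0.28,0],[-0.9,0.28,0],[-0.9,0.28,0],[0,0,0]], delta_rot=[[0,0,0],[0,0,0],[0,0,0],[0,0,0],[0,0,0],[0,0,0],[0,0,0],[0,0,0],[0,0,0],[0,0,0]], jaw=[1,1,1,1,1,1,1,1,1,1])

```text
clock: 5.75
tool_pos: [622.4, 20.4, 350.1]
tcp_rot: [[-0.008, 1.0, -0.001], [1.0, 0.008, -0.001], [-0.001, -0.001, -1.0]]
contact_force: [0.2, -0.3, -0.6]
width: 1.003
gripper_force: 0.0
```

```bash
python3 plan.py 651 -90 100 .007
```

```text
at [622.4  20.4 350.1] clock 5.8 w 93.3 q [-0.01  0.01  1.29 -0.    1.85 -0.02] F [ 0.2 -0.3 -0.6] g 0.0
7 rows travel [-0.39  0.1   0.89] total [-2.764  0.697  6.253]
```

Call:
carry_out(travel=[[-0.92,0.23,0],[-0.92,0.23,0],[-0.92,0.23,0],[0,0,0.9],[0,0,0.9],[0,0,0.9],[0,0,0.9],[0,0,0.9],[0,0,0.9],[0,0,0.8]], delta_rot=[[0,0,0],[0,0,0],[0,0,0],[0,0,0],[0,0,0],[0,0,0],[0,0,0],[0,0,0],[0,0,0],[0,0,0]], jaw=[1,1,1,1,1,1,1,1,1,1])

```text
clock: 6.75
tool_pos: [650.1, -85.3, 101.1]
tcp_rot: [[-0.012, 1.0, -0.0], [1.0, 0.012, 0.0], [0.0, -0.0, -1.0]]
contact_force: [0.5, -0.8, 0.6]
width: 1.001
gripper_force: 0.0
```

```bash
python3 plan.py 651 -90 14 .007
python3 - <<'E'
from h import *
c=env.camera("top"); cv2.imwrite("pics/a1.png",cv2.resize(c["pixels"][100:280,90:290],None,fx=3.3,fy=3.3,interpolation=cv2.INTER_CUBIC))
E
```

```text
at [650.1 -85.3 101.1] clock 6.8 w 93.1 q [-0.17  0.11  1.58  0.    1.45 -0.18] F [ 0.5 -0.8  0.6] g 0.0
1 rows rot [-0.004 -0.002  0.042]
3 rows travel [-0.04  0.01  0.73] total [-0.117  0.023  2.176]
```

View pics/a1.png

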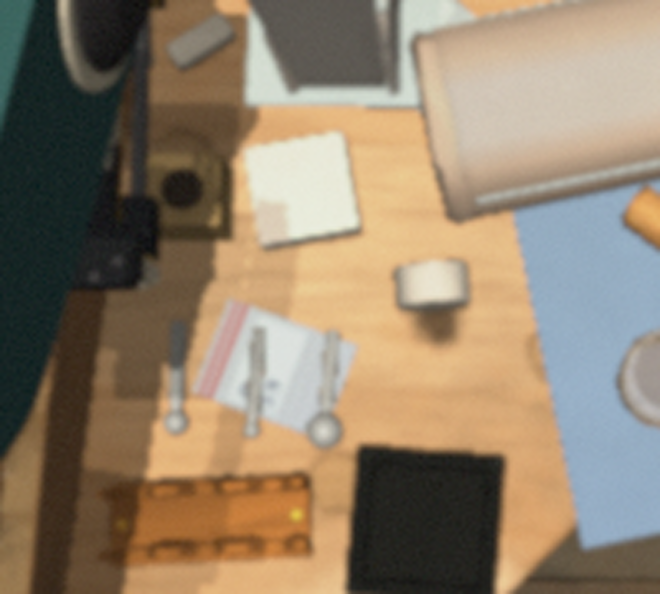

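Call:
carry_out(travel=[[-0.12,0.02,0],[0,0,0.5],[0,0,0.5],[0,0,0.5],[0,0,0.5],[0,0,0.18],[0,0,0],[0,0,0],[0,0,0],[0,0,0]], delta_rot=[[0,0,0.04],[0,0,0],[0,0,0],[0,0,0],[0,0,0],[0,0,0],[0,0,0],[0,0,0],[0,0,0],[0,0,0]], jaw=[1,1,1,1,1,1,1,0.4,0.4,0.4])

```text
clock: 7.8
tool_pos: [651.8, -91.0, 16.7]
tcp_rot: [[-0.007, 1.0, 0.001], [1.0, 0.007, -0.0], [-0.0, 0.001, -1.0]]
contact_force: [0.2, -0.5, 0.9]
width: 0.79
gripper_force: 0.0
```

Call:
carry_out(travel=[[0,0,0],[0,0,0],[0,0,0],[0,0,0],[0,0,0]], delta_rot=[[0,0,0],[0,0,0],[0,0,0],[0,0,0],[0,0,0]], jaw=[0.4,0.4,0.4,0.4,0.4])

```text
clock: 8.3
tool_pos: [651.3, -90.9, 15.5]
tcp_rot: [[-0.007, 1.0, -0.0], [1.0, 0.007, 0.0], [0.0, -0.0, -1.0]]
contact_force: [-0.8, -0.3, -0.1]
width: 0.415
gripper_force: 0.0
```

```bash
python3 plan.py 603 -97 24 .007
```

```text
at [651.3 -90.9  15.5] clock 8.3 w 38.6 q [-0.18  0.17  1.66 -0.    1.31 -0.18] F [-0.8 -0.3 -0.1] g 0.0
2 rows travel [-0.07 -0.6  -0.11] total [-0.143 -1.208 -0.212]
```

Run:
```python
from h import *
c=env.camera("top"); o=env.get_obs(); p=np.array(o["tool_pos"]); print(proj(c,[p,p+[0,0,30]]).round(1), ((proj(c,[p])-[90,100])*3.3).round(), ((proj(c,[[650,-85,101]])-[90,100])*3.3).round())
cv2.imwrite("pics/a2.png",cv2.resize(c["pixels"][100:280,90:290],None,fx=3.3,fy=3.3,interpolation=cv2.INTER_CUBIC))
```

```text
[[148.1 160.2]
 [144.8 156.8]] [[192. 199.]] [[148. 167.]]
```

View pics/a2.png

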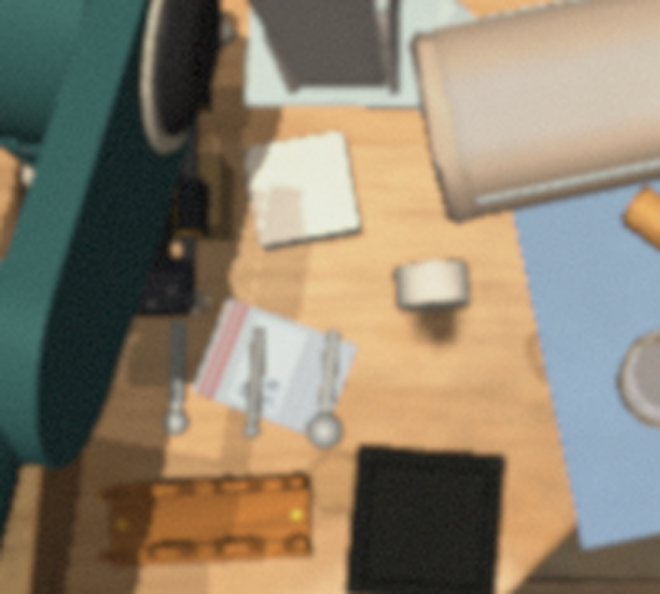

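Call:
carry_out(travel=[[0,0,0],[0,0,0],[0,0,0]], delta_rot=[[0,0,0],[0,0,0],[0,0,0]], jaw=[0.38,0.36,0.36])

```text
clock: 8.65
tool_pos: [651.3, -90.9, 15.5]
tcp_rot: [[-0.007, 1.0, -0.0], [1.0, 0.007, 0.0], [0.0, -0.0, -1.0]]
contact_force: [0.4, -0.3, 0.1]
width: 0.361
gripper_force: 0.0
```

Run:
```python
from h import *
s=env.camera("side"); print(proj(s,[[651,-90,0],[651,-90,45],[651,-90,100]]).round())
o=env.get_obs(); print(o["width"],o["gripper_force"],o["contact_force"])
a=cv2.resize(s["pixels"][120:280,150:320],None,fx=4,fy=4,interpolation=cv2.INTER_CUBIC); cv2.imwrite("pics/a3.png",a[:600])
```

```text
[[216. 262.]
 [215. 241.]
 [213. 215.]]
0.359376533728765 0.0 [0.14144218 0.20965433 0.36939348]
```

View pics/a3.png

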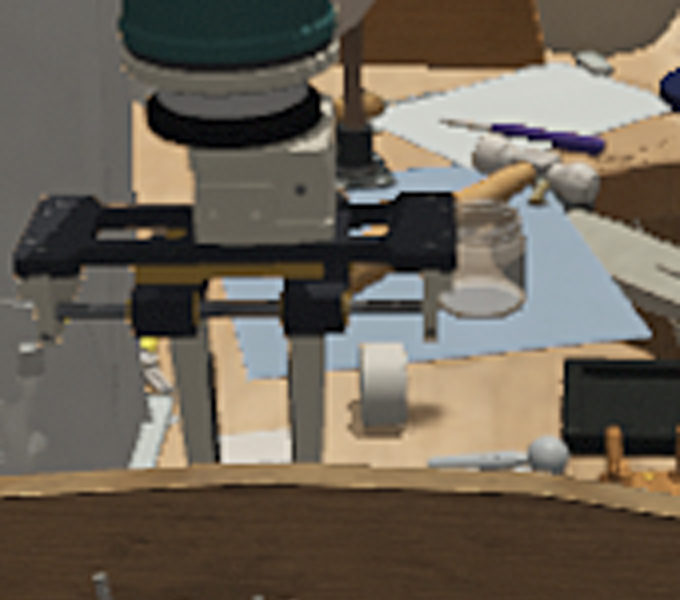

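Run:
```python
from h import *
s=env.camera("side"); c=env.camera("top")
for y in(-60,-90,-120,-150):
    r=[]
    for rc in[(177.5,153.7),(177.5,263.7),(202.5,225),(202.5,198)]:
        o,v=ray(s,rc); k=(y-o[1])/v[1]; r.append((o+v*k).round(0)[[0,2]])
    print(y,r)
q=env.get_obs()
print(((proj(c,[[557,-91+37,z] for z in(100,130,160)]+[[557,-91-37,z] for z in(100,130,160)])-[90,100])*3.3).round())
print([ (n,[(np.round(d["pixel"]),round(d["confidence"],2)) for d in env.find_in(c,n)]) for n in("dapping_block",)])
```

```text
-60 [array([742., 188.]), array([559., 186.]), array([626., 140.]), array([672., 141.])]
-90 [array([750., 175.]), array([559., 173.]), array([628., 125.]), array([677., 126.])]
-120 [array([758., 163.]), array([558., 160.]), array([631., 110.]), array([681., 111.])]
-150 [array([765., 150.]), array([558., 147.]), array([634.,  96.]), array([686.,  96.])]
[[ 85. 333.]
 [ 69. 325.]
 [ 52. 317.]
 [221. 333.]
 [210. 326.]
 [198. 318.]]
[('dapping_block', [(array([158., 158.]), 0.56)])]
```

Call:
carry_out(travel=[[0,0,0],[0,0,0],[0,0,0],[0,0,-0.6],[0,0,-0.6],[0,0,-0.6],[0,0,0],[0,0,0]], delta_rot=[[0,0,0],[0,0,0],[0,0,0],[0,0,0],[0,0,0],[0,0,0],[0,0,0],[0,0,0]], jaw=[0.7,0.7,0.7,0.7,0.7,0.7,0.7,0.7])

```text
clock: 9.65
tool_pos: [651.4, -90.9, 87.6]
tcp_rot: [[-0.007, 1.0, 0.001], [1.0, 0.007, -0.0], [-0.0, 0.001, -1.0]]
contact_force: [-0.5, -0.2, -0.9]
width: 0.701
gripper_force: 0.0
```

Run:
```python
from h import *
s=env.camera("side"); p=np.array(env.get_obs()["tool_pos"]); print(p)
S=5;r0,c0=130,150
img=cv2.resize(s["pixels"][r0:250,c0:300],None,fx=S,fy=S,interpolation=cv2.INTER_CUBIC)
for dz in(0,19,84):
    for dx in(-32,32): u=(proj(s,[p+[dx,7,dz]])[0]-[c0,r0]+.5)*S; cv2.circle(img,tuple(int(t) for t in u),4,(0,0,255),-1)
cv2.imwrite("pics/a4.png",img)
```

```text
[650.99972779 -90.84968218  86.74394346]
```

View pics/a4.png

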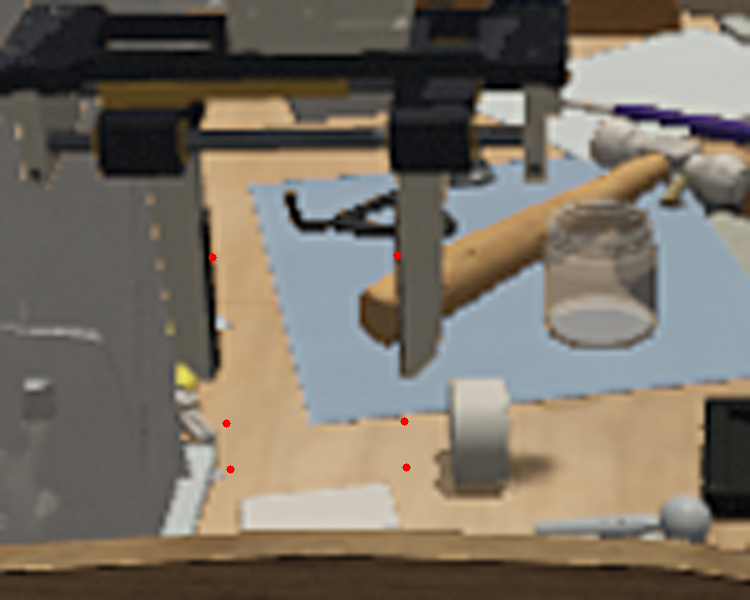

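```bash
python3 plan.py 520 -120 100 1.578
```

```text
at [651.  -90.8  86.7] clock 9.7 w 64.9 q [-0.18  0.12  1.59  0.    1.43 -0.18] F [-0.1 -0.2 -0.9] g 0.0
14 rows rot [-0.     0.     0.935]
4 rows travel [-0.82  0.18 -0.08] total [-3.28   0.705 -0.331]
```

Call:
carry_out(travel=[[-0.18,-0.82,-0.08],[-0.18,-0.82,-0.08],[-0.18,-0.82,-0.08],[-0.18,-0.82,-0.08],[0,0,0],[0,0,0],[0,0,0],[0,0,0],[0,0,0],[0,0,0]], delta_rot=[[0,0,0],[0,0,0],[0,0,0],[0,0,0],[0,0,0.935],[0,0,0.935],[0,0,0.935],[0,0,0.935],[0,0,0.935],[0,0,0.935]], jaw=[0,0,0,0,0,0,0,0,0,0])

```text
clock: 10.7
tool_pos: [519.8, -120.5, 99.0]
tcp_rot: [[0.622, 0.783, -0.002], [0.783, -0.622, 0.0], [-0.001, -0.002, -1.0]]
contact_force: [0.7, 0.7, -0.1]
width: 0.006
gripper_force: 0.0
```

Call:
carry_out(travel=[[0,0,0],[0,0,0],[0,0,0],[0,0,0],[0,0,0],[0,0,0],[0,0,0],[0,0,0],[0,0,0],[0,0,0]], delta_rot=[[0,0,0.935],[0,0,0.935],[0,0,0.935],[0,0,0.935],[0,0,0.935],[0,0,0.935],[0,0,0.935],[0,0,0.935],[0,0,0],[0,0,0]], jaw=[0,0,0,0,0,0,0,0,0,0])

```text
clock: 11.7
tool_pos: [520.0, -120.5, 99.5]
tcp_rot: [[1.0, 0.01, -0.001], [0.01, -1.0, 0.0], [-0.001, -0.0, -1.0]]
contact_force: [0.1, 0.5, -0.7]
width: 0.005
gripper_force: 0.0
```

```bash
python3 plan.py 522 -210 20 1.578
```

```text
at [ 520.  -120.5   99.5] clock 11.7 w 0.4 q [-0.28 -0.16  1.85  0.    1.45  1.29] F [ 0.1  0.5 -0.7] g 0.0
1 rows rot [-0.003  0.009  0.025]
3 rows travel [0.01 0.75 0.66] total [0.034 2.238 1.988]
```

Call:
carry_out(travel=[[0.04,0.75,0],[0,0.75,0],[0,0.74,0],[0,0,0.6],[0,0,0.6],[0,0,0.6],[0,0,0.6],[0,0,0],[0,0,0],[0,0,0]], delta_rot=[[0,0,0],[0,0,0],[0,0,0],[0,0,0],[0,0,0],[0,0,0],[0,0,0],[0,0,0],[0,0,0],[0,0,0]], jaw=[0,0,0,0,0,0,0,0,0,0])

```text
clock: 12.7
tool_pos: [523.2, -210.5, 5.8]
tcp_rot: [[1.0, 0.008, 0.002], [0.008, -1.0, -0.001], [0.001, 0.001, -1.0]]
contact_force: [0.3, 0.0, 0.1]
width: 0.007
gripper_force: 0.0
```

Run:
```python
from h import *
p=np.array(env.get_obs()["tool_pos"]); print(p,env.get_obs()["contact_force"])
out=[]
for n,r0,c0,S in(("side",140,230,4),("top",180,140,4)):
    s=env.camera(n)
    img=cv2.resize(s["pixels"][r0:r0+130,c0:c0+95],None,fx=S,fy=S,interpolation=cv2.INTER_CUBIC)
    for dz in(0,36,84): u=(proj(s,[p+[0,0,dz]])[0]-[c0,r0]+.5)*S; cv2.circle(img,tuple(int(t) for t in u),3,(0,0,255),-1)
    out.append(img)
cv2.imwrite("pics/a5.png",np.hstack(out))
```

```text
[ 523.20114828 -210.46900616    5.80869853] [0.27123935 0.04626241 0.05032638]
```

View pics/a5.png

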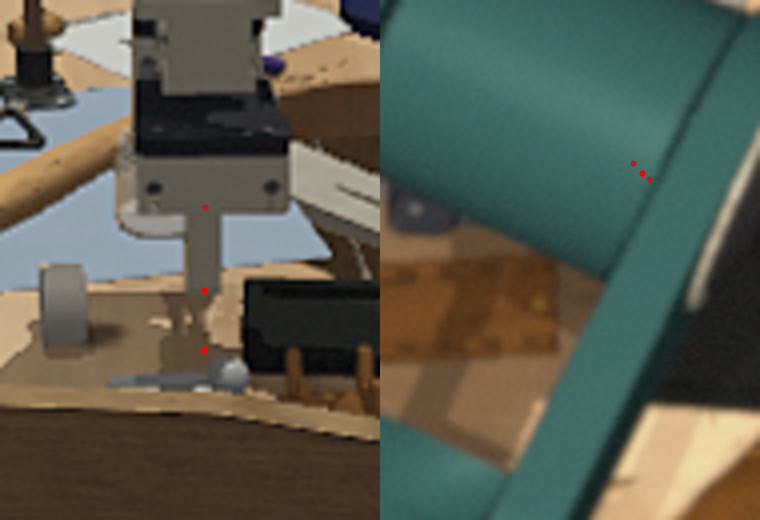

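Call:
carry_out(travel=[[0,0,0.25],[0,0,0.25],[0,0,0.2],[0,0,0.05],[0,0,0],[0,0,0]], delta_rot=[[0,0,0],[0,0,0],[0,0,0],[0,0,0],[0,0,0],[0,0,0]], jaw=[0,0,0,0,0,0])

```text
clock: 13.4
tool_pos: [522.7, -210.2, -25.5]
tcp_rot: [[1.0, 0.007, 0.0], [0.007, -1.0, -0.0], [0.0, 0.0, -1.0]]
contact_force: [0.5, 0.1, 0.3]
width: 0.004
gripper_force: 0.0
```

Call:
carry_out(travel=[[0,0,0.05],[0,0,0.05],[0,0,0],[0,0,0]], delta_rot=[[0,0,0],[0,0,0],[0,0,0],[0,0,0]], jaw=[0,0,0,0])

```text
clock: 13.8
tool_pos: [522.5, -210.2, -29.6]
tcp_rot: [[1.0, 0.007, -0.0], [0.007, -1.0, 0.0], [-0.0, -0.0, -1.0]]
contact_force: [-1.1, -0.3, -1.0]
width: 0.005
gripper_force: 0.0
```

Offset confirmed (tip is well above the reported z); continue gently.

Call:
carry_out(travel=[[0,0,0.03],[0,0,0.03],[0,0,0],[0,0,0]], delta_rot=[[0,0,0],[0,0,0],[0,0,0],[0,0,0]], jaw=[0,0,0,0])

```text
clock: 14.2
tool_pos: [522.5, -210.2, -32.1]
tcp_rot: [[1.0, 0.007, -0.0], [0.007, -1.0, 0.0], [-0.0, -0.0, -1.0]]
contact_force: [-0.5, 0.3, -1.3]
width: 0.007
gripper_force: 0.0
```

Call:
carry_out(travel=[[0,0,0.03],[0,0,0.02],[0,0,0],[0,0,0]], delta_rot=[[0,0,0],[0,0,0],[0,0,0],[0,0,0]], jaw=[0,0,0,0])

```text
clock: 14.6
tool_pos: [522.5, -210.2, -34.1]
tcp_rot: [[1.0, 0.007, -0.0], [0.007, -1.0, -0.0], [-0.0, 0.0, -1.0]]
contact_force: [-1.1, 0.7, -0.1]
width: 0.003
gripper_force: 0.0
```

Call:
carry_out(travel=[[0,0,0.03],[0,0,0.02],[0,0,0],[0,0,0]], delta_rot=[[0,0,0],[0,0,0],[0,0,0],[0,0,0]], jaw=[0,0,0,0])

```text
clock: 15.0
tool_pos: [522.6, -210.2, -35.6]
tcp_rot: [[1.0, 0.007, 0.0], [0.007, -1.0, -0.0], [0.0, 0.0, -1.0]]
contact_force: [-2.8, 1.4, 6.4]
width: 0.007
gripper_force: 2.9
```

```bash
sed -i 's/p=np.array(o\["tool_pos"\])/p=np.array(o["tool_pos"])+[0,0,35.3]/' plan.py; python3 plan.py 547.5 -175.5 40 1.532 0 .9 3
```

```text
at [ 5.226e+02 -2.102e+02 -3.000e-01] clock 15.0 w 0.7 q [-0.43  0.02  1.91 -0.    1.21  1.14] F [-2.8  1.4  6.4] g 2.9
1 rows rot [ 0.    -0.001  0.381]Traceback (most recent call last):
  File "plan.py", line 18, in <module>
    a=[float(x) for x in sys.argv[1:]]; plan(a[:3],*a[3:])
                                        ~~~~^^^^^^^^^^^^^^
  File "plan.py", line 16, in plan
    v=R.T@(np.array(xyz,float)-p)/40; n=max(1,int(np.ceil(abs(v).max()/step))); print(n,"rows travel",(v/n).round(nd),"total",v.round(3))
                                                                                                      ~~~~~~~~~~~^^^^
TypeError: 'float' object cannot be interpreted as an integer
```

Call:
carry_out(travel=[[0,0,-0.25],[0,0,-0.75],[0,0,0],[0,0,0]], delta_rot=[[0,0,0],[0,0,0],[0,0,0.38],[0,0,0]], jaw=[0,0.38,0.38,0.38])

```text
clock: 15.4
tool_pos: [523.1, -210.4, 5.2]
tcp_rot: [[0.999, -0.04, 0.002], [-0.04, -0.999, -0.001], [0.002, 0.001, -1.0]]
contact_force: [0.5, 0.8, 0.6]
width: 0.215
gripper_force: 0.0
```

```bash
python3 plan.py 547.5 -175.5 1.8 1.532
```

```text
at [ 523.1 -210.4   40.5] clock 15.4 w 20.0 q [-0.43 -0.02  1.88 -0.    1.28  1.18] F [0.5 0.8 0.6] g 0.0
2 rows travel [ 0.29 -0.45  0.48] total [ 0.577 -0.896  0.968]
```

Call:
carry_out(travel=[[0.29,-0.45,0],[0.29,-0.45,0],[0,0,0],[0,0,0.3],[0,0,0.3],[0,0,0.25],[0,0,0.1],[0,0,0],[0,0,0],[0,0,0]], delta_rot=[[0,0,0],[0,0,0],[0,0,0],[0,0,0],[0,0,0],[0,0,0],[0,0,0],[0,0,0],[0,0,0],[0,0,0]], jaw=[0.38,0.38,0.38,0.38,0.38,0.38,0.38,0.38,0.38,0.38])

```text
clock: 16.4
tool_pos: [547.1, -175.3, -34.1]
tcp_rot: [[0.999, -0.039, 0.0], [-0.039, -0.999, -0.0], [0.0, 0.0, -1.0]]
contact_force: [0.6, 0.1, 0.8]
width: 0.382
gripper_force: 0.0
```

Call:
carry_out(travel=[[0,0,0],[0,0,0],[0,0,0],[0,0,0],[0,0,0],[0,0,0]], delta_rot=[[0,0,0],[0,0,0],[0,0,0],[0,0,0],[0,0,0],[0,0,0]], jaw=[0.2,0.1,0,0,0,0], force=30)

```text
clock: 17.0
tool_pos: [547.1, -175.1, -34.0]
tcp_rot: [[0.999, -0.039, 0.0], [-0.039, -0.999, -0.0], [0.0, 0.0, -1.0]]
contact_force: [0.3, 0.3, 0.2]
width: 0.089
gripper_force: 30.0
```

```bash
python3 plan.py 462 -145.2 60 1.629
python3 - <<'E'
import numpy as np
a=.058; R=np.array([[np.cos(a),-np.sin(a)],[np.sin(a),np.cos(a)]])
for y in(-40,0,40): print(y,([459.7,-105.3]+R@[0,y]).round(1))
E
```

```text
at [ 547.1 -175.1    1.3] clock 17.0 w 8.3 q [-0.35  0.05  1.88 -0.    1.21  1.26] F [0.3 0.3 0.2] g 30.0
1 rows rot [ 0.    -0.    -0.808]
3 rows travel [-0.69 -0.29 -0.49] total [-2.081 -0.871 -1.469]
-40 [ 462.  -145.2]
0 [ 459.7 -105.3]
40 [457.4 -65.4]
```

Call:
carry_out(travel=[[0,0,-0.2],[0,0,-0.6],[0,0,-0.67],[0,0,0],[-0.69,-0.29,0],[-0.69,-0.29,0],[-0.69,-0.29,0],[0,0,0],[0,0,0],[0,0,0]], delta_rot=[[0,0,0],[0,0,0],[0,0,0],[0,0,-0.81],[0,0,0],[0,0,0],[0,0,0],[0,0,0],[0,0,0],[0,0,0]], jaw=[0,0,0,0,0,0,0,0,0,0])

```text
clock: 18.0
tool_pos: [463.1, -145.5, 25.3]
tcp_rot: [[0.998, 0.058, 0.001], [0.058, -0.998, -0.0], [0.001, 0.0, -1.0]]
contact_force: [-0.2, 0.0, -0.3]
width: 0.087
gripper_force: 30.0
```

```bash
python3 plan.py 462 -145.2 21 1.629;  python3 - <<'E'
from h import *
s=env.camera("side"); c=env.camera("top")
a=cv2.resize(s["pixels"][150:260,270:350],None,fx=5,fy=5,interpolation=cv2.INTER_CUBIC)
b=cv2.resize(c["pixels"][200:310,100:180],None,fx=5,fy=5,interpolation=cv2.INTER_CUBIC)
cv2.imwrite("pics/a6.png",np.hstack([a,b])[:560])
E
```

```text
at [ 463.1 -145.5   60.6] clock 18.0 w 8.1 q [-0.36 -0.22  2.02  0.    1.34  1.16] F [-0.2  0.  -0.3] g 30.0
2 rows travel [-0.01 -0.    0.49] total [-0.027 -0.008  0.99 ]
```

View pics/a6.png

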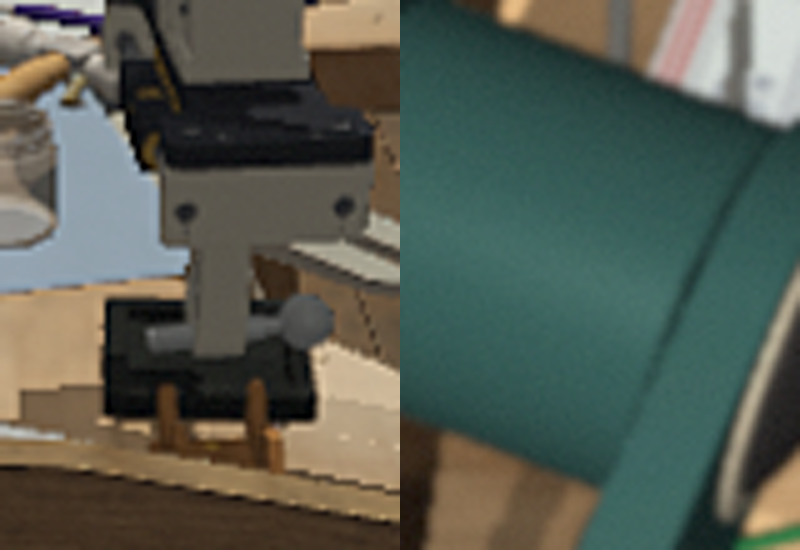

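Call:
carry_out(travel=[[0.04,0,0],[0,0,0.3],[0,0,0.3],[0,0,0.2],[0,0,0.15],[0,0,0],[0,0,0],[0,0,0]], delta_rot=[[0,0,0],[0,0,0],[0,0,0],[0,0,0],[0,0,0],[0,0,0],[0,0,0],[0,0,0]], jaw=[0,0,0,0,0,0,0,0])

```text
clock: 18.9
tool_pos: [464.2, -145.2, -12.9]
tcp_rot: [[0.998, 0.058, 0.0], [0.058, -0.998, -0.0], [0.0, 0.0, -1.0]]
contact_force: [0.5, 0.1, -1.2]
width: 0.09
gripper_force: 30.0
```

Call:
carry_out(travel=[[0,0,0.05],[0,0,0.03],[0,0,0],[0,0,0]], delta_rot=[[0,0,0],[0,0,0],[0,0,0],[0,0,0]], jaw=[0,0,0,0])

```text
clock: 19.3
tool_pos: [464.3, -145.3, -15.9]
tcp_rot: [[0.998, 0.058, 0.001], [0.058, -0.998, -0.0], [0.001, 0.0, -1.0]]
contact_force: [-1.8, 0.6, 5.9]
width: 0.09
gripper_force: 30.0
```

Call:
carry_out(travel=[[0,0,0.02],[0,0,0],[0,0,0],[0,0,0],[0,0,0],[0,0,-0.2],[0,0,-0.5],[0,0,-0.5]], delta_rot=[[0,0,0],[0,0,0],[0,0,0],[0,0,0],[0,0,0],[0,0,0],[0,0,0],[0,0,0]], jaw=[0,0.11,0.15,0.25,0.25,0.25,0.25,0.25], force=6)

```text
clock: 20.1
tool_pos: [463.8, -145.0, 31.7]
tcp_rot: [[0.998, 0.058, -0.0], [0.058, -0.998, 0.0], [-0.0, -0.0, -1.0]]
contact_force: [1.0, -0.6, 0.2]
width: 0.249
gripper_force: 0.0
```

```bash
python3 plan.py 547 -131.3 70 1.524 .08;  python3 - <<'E'
from h import *
s=env.camera("side")
for n in("punch_large",):
    for f in("tip_of","silhouettes"): print([(np.round(d["pixel"]),round(d["confidence"],2)) for d in getattr(env,f)(s,n)])
a=.058; print(proj(s,[[462-35*np.cos(a),-145.2-35*np.sin(a),24.5]]))
cv2.imwrite("pics/a7.png",cv2.resize(s["pixels"][150:260,270:350],None,fx=5,fy=5,interpolation=cv2.INTER_CUBIC))
E
```

```text
at [ 463.8 -145.    67. ] clock 20.1 w 23.2 q [-0.36 -0.22  2.02 -0.    1.35  1.16] F [ 1.  -0.6  0.2] g 0.0
1 rows rot [0.665 0.039 0.877]
3 rows travel [ 0.69 -0.15 -0.01] total [ 2.061 -0.445 -0.04 ]
[(array([232., 331.]), 0.48)]
[(array([232., 321.]), 0.46)]
[[330.37037489 234.00245685]]
```

View pics/a7.png

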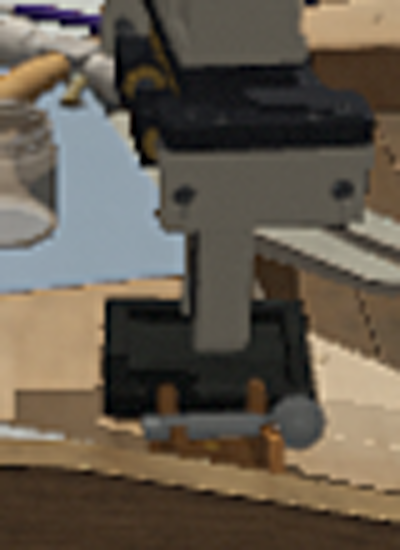

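```bash
python3 plan.py 546.8 -131.3 40 1.524 .06
```

```text
at [ 464.8 -145.4   67.6] clock 20.2 w 23.3 q [-0.36 -0.22  2.02 -0.    1.35  1.16] F [ 0.8  0.6 -0.3] g 0.0
1 rows rot [0.507 0.006 0.877]
3 rows travel [ 0.68 -0.14  0.24] total [ 2.031 -0.406  0.715]
```

Call:
carry_out(travel=[[0,0,0],[0.68,-0.14,0],[0.68,-0.14,0.24],[0.68,-0.14,0.47],[0,0,0],[0,0,0]], delta_rot=[[0.507,0.006,0.877],[0,0,0],[0,0,0],[0,0,0],[0,0,0],[0,0,0]], jaw=[0.26,0.26,0.26,0.26,0.26,0.26])

```text
clock: 20.85
tool_pos: [545.5, -130.1, 2.0]
tcp_rot: [[0.999, -0.046, -0.002], [-0.046, -0.997, 0.061], [-0.005, -0.061, -0.998]]
contact_force: [-0.1, -0.8, 0.3]
width: 0.263
gripper_force: 0.0
```

```bash
python3 plan.py 546.8 -131.3 3 1.524 .06
python3 - <<'E'
from h import *
print(np.array(env.get_obs()["tcp_rot"]).round(3))
E
```

```text
at [ 545.5 -130.1   37.3] clock 20.9 w 24.4 q [-0.31 -0.01  1.87  0.06  1.3   1.29] F [-0.1 -0.8  0.3] g 0.0
1 rows rot [-0.011  0.041  0.003]
1 rows travel [0.03 0.08 0.85] total [0.033 0.079 0.854]
[[ 0.999 -0.046 -0.002]
 [-0.046 -0.997  0.061]
 [-0.005 -0.061 -0.998]]
```

Call:
carry_out(travel=[[0.03,0.08,0],[0,0,0.3],[0,0,0.3],[0,0,0.2],[0,0,0.05],[0,0,0],[0,0,0]], delta_rot=[[0,0,0],[0,0,0],[0,0,0],[0,0,0],[0,0,0],[0,0,0],[0,0,0]], jaw=[0.26,0.26,0.26,0.26,0.26,0.26,0.26])

```text
clock: 21.55
tool_pos: [547.6, -131.7, -30.6]
tcp_rot: [[0.999, -0.047, 0.001], [-0.047, -0.997, 0.061], [-0.002, -0.061, -0.998]]
contact_force: [0.3, -0.1, 0.0]
width: 0.259
gripper_force: 0.0
```

Call:
carry_out(travel=[[0,0,0],[0,0,0],[0,0,0],[0,0,0],[0,0,0]], delta_rot=[[0,0,0],[0,0,0],[0,0,0],[0,0,0],[0,0,0]], jaw=[0.15,0.05,0,0,0], force=30)

```text
clock: 22.05
tool_pos: [547.6, -131.7, -30.6]
tcp_rot: [[0.999, -0.047, 0.001], [-0.047, -0.997, 0.061], [-0.002, -0.061, -0.998]]
contact_force: [0.3, 0.4, 2.9]
width: 0.066
gripper_force: 34.8
```

```bash
python3 plan.py 546.8 -131.3 65 1.629 0
```

```text
at [ 547.6 -131.7    4.7] clock 22.1 w 6.1 q [-0.32  0.03  1.89  0.06  1.24  1.28] F [0.3 0.4 2.9] g 34.8
1 rows rot [-0.505 -0.01  -0.875]
2 rows travel [-0.01 -0.01 -0.75] total [-0.019 -0.011 -1.509]
```

Call:
carry_out(travel=[[0,0,0],[0,0,0],[0,0,0.055],[0,0,0],[0,0,0],[0,0,0],[0,0,0],[0,0,0],[0,0,0]], delta_rot=[[0,0,0],[0,0,0],[0,0,0],[0,0,0],[0,0,0],[0,0,0],[0,0,0],[0,0,0],[0,0,0]], jaw=[0.2,0.2,0.2,0.2,0.1,0,0,0,0])

```text
clock: 22.95
tool_pos: [547.4, -131.5, -33.1]
tcp_rot: [[0.999, -0.047, 0.0], [-0.047, -0.997, 0.061], [-0.002, -0.061, -0.998]]
contact_force: [0.8, -0.5, -0.3]
width: 0.075
gripper_force: 29.2
```

Call:
carry_out(travel=[[0,0,-0.05],[0,0,-0.05],[0,0,-0.1],[0,0,0],[0,0,0]], delta_rot=[[0,0,0],[0,0,0],[0,0,0],[0,0,0],[0,0,0]], jaw=[0,0,0,0,0])

```text
clock: 23.45
tool_pos: [547.5, -132.1, -24.9]
tcp_rot: [[0.999, -0.047, 0.001], [-0.047, -0.997, 0.061], [-0.002, -0.061, -0.998]]
contact_force: [-0.2, -0.1, -0.3]
width: 0.075
gripper_force: 29.2
```

```bash
python3 plan.py 547 -131.5 70 1.629 0;for i in 1 2 3 4; do python3 - <<'E'
from h import *
s=env.camera("side");o=env.get_obs(); print(o["width"],o["gripper_force"])
E
done
```

```text
at [ 547.5 -132.1   10.4] clock 23.4 w 7.0 q [-0.32  0.02  1.89  0.06  1.25  1.28] F [-0.2 -0.1 -0.3] g 29.2
1 rows rot [-0.506 -0.009 -0.875]
2 rows travel [-0.01 -0.01 -0.75] total [-0.011 -0.014 -1.49 ]
0.08028351824303082 29.221410267055035
0.07235541736736216 29.221196472644806
0.07739717015533323 29.221344999969006
0.07859704360062074 29.221153780817986
```

Call:
carry_out(travel=[[0,0,-0.15],[0,0,-0.3],[0,0,0],[0,0,-0.4],[0,0,-0.65],[0,0,0],[0,0,0]], delta_rot=[[0,0,0],[0,0,0],[-0.506,0,-0.875],[0,0,0],[0,0,0],[0,0,0],[0,0,0]], jaw=[0,0,0,0,0,0,0])

```text
clock: 24.35
tool_pos: [547.9, -133.2, 36.5]
tcp_rot: [[0.998, 0.056, 0.003], [0.056, -0.998, 0.001], [0.003, -0.001, -1.0]]
contact_force: [1.0, 0.1, -0.3]
width: 0.079
gripper_force: 29.2
```

```bash
python3 plan.py 459.5 -65.4 70 1.629 0;python3 - <<'E'
from h import *
s=env.camera("side");o=env.get_obs(); print(o["width"],o["gripper_force"]); p=np.array(o["tool_pos"])+[0,0,35.3]; R=np.array(o["tcp_rot"])
print("exp",[proj(s,[p+R@[-35+d,0,-3]]).round(1) for d in(-5,0,5,97)])
for n in("punch_small","punch_medium"):
  for f in("tip_of","silhouettes"):
    for q in getattr(env,f)(s,n): print(n,f,np.round(q["pixel"],1),round(q["confidence"],2),(lambda m:(m[:,0].min(),m[:,0].max(),m[:,1].min(),m[:,1].max()))(np.argwhere(q["pixels"])) if "pixels" in q else "")
E
```

```text
at [ 547.9 -133.2   71.8] clock 24.4 w 7.4 q [-0.28 -0.05  1.85  0.    1.34  1.23] F [ 1.   0.1 -0.3] g 29.2
1 rows rot [-0.004 -0.022 -0.016]
3 rows travel [-0.7  -0.61  0.02] total [-2.107 -1.821  0.045]
0.07565498439299793 29.219924546778202
exp [array([[290.6, 215.3]]), array([[288. , 215.4]]), array([[285.4, 215.5]]), array([[237.5, 217.3]])]
punch_small tip_of [214.1 292.2] 0.64 
punch_small tip_of [225.1 244.6] 0.17 
punch_small silhouettes [216.1 280.5] 0.42 (np.int64(214), np.int64(218), np.int64(257), np.int64(289))
```

Call:
carry_out(travel=[[-0.7,-0.61,0],[-0.7,-0.61,0],[-0.7,-0.6,0],[0,0,0],[0,0,0]], delta_rot=[[0,0,0],[0,0,0],[0,0,0],[0,0,0],[0,0,0]], jaw=[0,0,0,0,0])

```text
clock: 25.1
tool_pos: [459.3, -65.1, 35.0]
tcp_rot: [[0.998, 0.059, 0.001], [0.059, -0.998, 0.0], [0.001, 0.0, -1.0]]
contact_force: [0.4, -0.1, -0.5]
width: 0.077
gripper_force: 29.2
```

```bash
python3 plan.py 460.5 -65.4 24 1.629 0;python3 - <<'E'
from h import *
s=env.camera("side");o=env.get_obs(); p=np.array(o["tool_pos"])+[0,0,35.3]; R=np.array(o["tcp_rot"])
print("exp",[proj(s,[p+R@[d,0,-3]]).round(1) for d in(-35,27)])
for n in("punch_small",):
  for f in("tip_of","silhouettes"):
    for q in getattr(env,f)(s,n): print(n,f,np.round(q["pixel"],1),round(q["confidence"],2),(lambda m:(m[:,0].min(),m[:,0].max(),m[:,1].min(),m[:,1].max()))(np.argwhere(q["pixels"])) if "pixels" in q else "")
E
```

```text
at [459.3 -65.1  70.3] clock 25.1 w 7.2 q [-0.2  -0.28  2.06  0.    1.36  1.32] F [ 0.4 -0.1 -0.5] g 29.2
2 rows travel [0.02 0.   0.58] total [0.03  0.009 1.156]
exp [array([[339.2, 232.9]]), array([[304.7, 234.2]])]
punch_small tip_of [244.5 212.6] 0.64 
punch_small tip_of [233.8 339.8] 0.43 
punch_small silhouettes [233.8 332.3] 0.67 (np.int64(231), np.int64(237), np.int64(305), np.int64(341))
```

Call:
carry_out(travel=[[0.03,0,0.3],[0,0,0.3],[0,0,0.3],[0,0,0.2],[0,0,0],[0,0,0]], delta_rot=[[0,0,0],[0,0,0],[0,0,0],[0,0,0],[0,0,0],[0,0,0]], jaw=[0,0,0,0,0,0])

```text
clock: 25.85
tool_pos: [460.5, -65.2, -9.3]
tcp_rot: [[0.998, 0.058, 0.0], [0.058, -0.998, 0.0], [0.0, -0.0, -1.0]]
contact_force: [-0.5, 1.1, 0.7]
width: 0.077
gripper_force: 29.2
```

Call:
carry_out(travel=[[0,0,0.04],[0,0,0],[0,0,0]], delta_rot=[[0,0,0],[0,0,0],[0,0,0]], jaw=[0,0,0])

```text
clock: 26.15
tool_pos: [460.7, -65.3, -10.5]
tcp_rot: [[0.998, 0.058, 0.001], [0.058, -0.998, -0.0], [0.001, 0.0, -1.0]]
contact_force: [0.3, -0.5, -1.0]
width: 0.076
gripper_force: 29.2
```

Call:
carry_out(travel=[[0,0,0.04],[0,0,0],[0,0,0]], delta_rot=[[0,0,0],[0,0,0],[0,0,0]], jaw=[0,0,0])

```text
clock: 26.45
tool_pos: [460.4, -65.2, -12.4]
tcp_rot: [[0.998, 0.058, 0.001], [0.058, -0.998, 0.0], [0.001, -0.0, -1.0]]
contact_force: [-0.7, 0.1, -0.7]
width: 0.078
gripper_force: 29.2
```

Call:
carry_out(travel=[[0,0,0.03],[0,0,0],[0,0,0]], delta_rot=[[0,0,0],[0,0,0],[0,0,0]], jaw=[0,0,0])

```text
clock: 26.75
tool_pos: [460.6, -65.2, -13.5]
tcp_rot: [[0.998, 0.058, 0.001], [0.058, -0.998, 0.0], [0.001, -0.0, -1.0]]
contact_force: [-0.1, 0.4, 0.1]
width: 0.076
gripper_force: 29.3
```

Call:
carry_out(travel=[[0,0,0.03],[0,0,0],[0,0,0]], delta_rot=[[0,0,0],[0,0,0],[0,0,0]], jaw=[0,0,0])

```text
clock: 27.05
tool_pos: [460.8, -65.3, -14.1]
tcp_rot: [[0.998, 0.058, 0.001], [0.058, -0.998, -0.0], [0.001, 0.0, -1.0]]
contact_force: [-4.2, 0.8, 10.1]
width: 0.078
gripper_force: 29.9
```

Call:
carry_out(travel=[[0,0,0],[0,0,0],[0,0,0],[0,0,0],[0,0,-0.2],[0,0,-0.5],[0,0,-0.5],[0,0,0]], delta_rot=[[0,0,0],[0,0,0],[0,0,0],[0,0,0],[0,0,0],[0,0,0],[0,0,0],[0,0,0]], jaw=[0.1,0.14,0.25,0.25,0.25,0.25,0.25,0.25])

```text
clock: 27.85
tool_pos: [461.9, -65.5, 36.2]
tcp_rot: [[0.998, 0.058, 0.005], [0.058, -0.998, -0.001], [0.005, 0.001, -1.0]]
contact_force: [0.2, -0.3, -0.2]
width: 0.248
gripper_force: 0.0
```

```bash
python3 plan.py 551.5 -83 50 1.595 .12;python3 - <<'E'
from h import *
s=env.camera("side"); a=.058
for n,b in(("punch_small",(457.4,-65.4)),("punch_large",(462,-145.2))):
  print("exp",proj(s,[[b[0]-35*np.cos(a),b[1]-35*np.sin(a),24.5],[b[0]+27,b[1]+1,24.5]]).round(1).tolist())
  for f in("tip_of","silhouettes"):
    for q in getattr(env,f)(s,n): print(n,f,np.round(q["pixel"],1),round(q["confidence"],2),(lambda m:[int(m[:,i].__getattribute__(k)()) for i in(0,1) for k in("min","max")])(np.argwhere(q["pixels"])) if "pixels" in q else "")
c=env.camera("top")
for n in ("punch_medium","punch_small","punch_large"):
  for q in env.tip_of(c,n)+env.silhouettes(c,n): print(n,np.round(q["pixel"],1),round(q["confidence"],2),onplane(c,q["pixel"],7).round())
E
```

```text
at [461.9 -65.5  71.5] clock 27.9 w 23.0 q [-0.2  -0.28  2.05  0.    1.36  1.32] F [ 0.2 -0.3 -0.2] g 0.0
2 rows rot [ 0.503 -0.011  0.143]
3 rows travel [0.74 0.18 0.16] total [2.23  0.553 0.476]
exp [[338.9, 256.1], [305.1, 257.3]]
exp [[330.4, 234.0], [299.3, 235.1]]
punch_large tip_of [233.2 330.6] 0.59 
punch_large silhouettes [234.  329.7] 0.69 [229, 239, 300, 334]
punch_medium [163.1 148.3] 0.51 [647. -90.   7.]
punch_medium [227.2 141.1] 0.43 [517. -80.   7.]
punch_medium [214.2 144. ] 0.49 [543. -85.   7.]
punch_large [273.  171.4] 0.58 [ 427. -143.    7.]
punch_large [261.5 171.5] 0.51 [ 450. -142.    7.]
```

Call:
carry_out(travel=[[0,0,0],[0,0,0],[0.74,0.18,0],[0.74,0.18,0],[0.74,0.18,0.2],[0,0,0.28],[0,0,0],[0,0,0]], delta_rot=[[0.503,-0.01,0.143],[0.503,-0.01,0.143],[0,0,0],[0,0,0],[0,0,0],[0,0,0],[0,0,0],[0,0,0]], jaw=[0.2,0.2,0.2,0.2,0.2,0.2,0.2,0.2])

```text
clock: 29.25
tool_pos: [548.8, -82.0, 11.0]
tcp_rot: [[1.0, 0.023, -0.008], [0.024, -0.992, 0.121], [-0.005, -0.121, -0.993]]
contact_force: [0.5, -0.2, -0.5]
width: 0.196
gripper_force: 0.0
```

```bash
python3 plan.py 551.5 -83 3.8 1.595 .12
```

```text
at [548.8 -82.   46.3] clock 29.2 w 18.3 q [-0.26 -0.02  1.87  0.12  1.33  1.25] F [ 0.5 -0.2 -0.5] g 0.0
1 rows rot [-0.008  0.039 -0.005]
2 rows travel [0.03 0.08 0.53] total [0.066 0.153 1.052]
```

Call:
carry_out(travel=[[0.066,0.153,0],[0,0,0.35],[0,0,0.35],[0,0,0.25],[0,0,0.08],[0,0,0],[0,0,0],[0,0,0]], delta_rot=[[0,0,0],[0,0,0],[0,0,0],[0,0,0],[0,0,0],[0,0,0],[0,0,0],[0,0,0]], jaw=[0.22,0.22,0.22,0.22,0.22,0.22,0.22,0.22])

```text
clock: 30.05
tool_pos: [552.5, -83.4, -29.9]
tcp_rot: [[1.0, 0.024, -0.006], [0.024, -0.992, 0.12], [-0.003, -0.12, -0.993]]
contact_force: [-0.6, -0.0, -0.0]
width: 0.222
gripper_force: 0.0
```

```bash
python3 plan.py 551.5 -83 3.8 1.595 .12
```

```text
at [552.5 -83.4   5.4] clock 30.1 w 20.6 q [-0.26  0.03  1.89  0.12  1.26  1.24] F [-0.6 -0.  -0. ] g 0.0
1 rows rot [-0.004  0.025 -0.004]
1 rows travel [-0.02 -0.    0.04] total [-0.024 -0.005  0.04 ]
```

Call:
carry_out(travel=[[-0.02,0,0.04],[0,0,0],[0,0,0],[0,0,0],[0,0,0],[0,0,0],[0,0,0]], delta_rot=[[0,0,0],[0,0,0],[0,0,0],[0,0,0],[0,0,0],[0,0,0],[0,0,0]], jaw=[0.22,0.2,0.1,0,0,0,0])

```text
clock: 30.75
tool_pos: [551.3, -83.1, -32.0]
tcp_rot: [[1.0, 0.023, -0.007], [0.024, -0.992, 0.12], [-0.004, -0.12, -0.993]]
contact_force: [0.2, -0.2, -0.6]
width: 0.078
gripper_force: 30.0
```

Call:
carry_out(travel=[[0,0,-0.06],[0,0,-0.15],[0,0,-0.3],[0,0,-0.4],[0,0,-0.4],[0,0,-0.4],[0,0,0],[0,0,0],[0,0,0],[0,0,0]], delta_rot=[[0,0,0],[0,0,0],[0,0,0],[0,0,0],[0,0,0],[0,0,0],[-0.5,0.01,-0.14],[-0.5,0.01,-0.14],[0,0,0],[0,0,0]], jaw=[0,0,0,0,0,0,0,0,0,0])

```text
clock: 31.75
tool_pos: [551.9, -91.0, 36.6]
tcp_rot: [[0.998, 0.058, 0.001], [0.058, -0.998, 0.002], [0.001, -0.002, -1.0]]
contact_force: [0.5, -0.3, -0.8]
width: 0.077
gripper_force: 30.0
```

```bash
cat > chk.py <<'E'
from h import *
import sys
s=env.camera("side");o=env.get_obs(); p=np.array(o["tool_pos"])+[0,0,35.3]; R=np.array(o["tcp_rot"])
print("exp",proj(s,[p+R@[d,0,-3] for d in(-35,27)]).round(1).tolist())
for n in sys.argv[1:]:
  for f in("tip_of","silhouettes"):
    for q in getattr(env,f)(s,n): print(n,f,np.round(q["pixel"],1),round(q["confidence"],2),(lambda m:[int(m[:,i].__getattribute__(k)()) for i in(0,1) for k in("min","max")])(np.argwhere(q["pixels"])) if "pixels" in q else "")
E
python3 chk.py punch_medium; python3 plan.py 461.5 -105.3 70 1.629 0
```

```text
exp [[286.8, 225.7], [253.2, 227.0]]
punch_medium tip_of [224.7 286.6] 0.53 
at [551.8 -91.7  71.3] clock 31.9 w 6.8 q [-0.21 -0.06  1.86  0.    1.34  1.3 ] F [-0.8 -1.  -0.7] g 30.0
3 rows travel [-0.76  0.07  0.01] total [-2.272  0.209  0.032]
```

Call:
carry_out(travel=[[-0.76,0.07,0],[-0.76,0.07,0],[-0.74,0.07,0],[0,0,0],[0,0,0],[0,0,0.4],[0,0,0.4],[0,0,0.25],[0,0,0],[0,0,0]], delta_rot=[[0,0,0],[0,0,0],[0,0,0],[0,0,0],[0,0,0],[0,0,0],[0,0,0],[0,0,0],[0,0,0],[0,0,0]], jaw=[0,0,0,0,0,0,0,0,0,0])

```text
clock: 32.9
tool_pos: [462.4, -104.9, -5.9]
tcp_rot: [[0.998, 0.058, 0.0], [0.058, -0.998, 0.001], [0.0, -0.001, -1.0]]
contact_force: [0.1, -0.8, -0.5]
width: 0.079
gripper_force: 30.0
```

Call:
carry_out(travel=[[0,0,0.04],[0,0,0],[0,0,0]], delta_rot=[[0,0,0],[0,0,0],[0,0,0]], jaw=[0,0,0])

```text
clock: 33.2
tool_pos: [462.2, -104.9, -7.4]
tcp_rot: [[0.998, 0.058, 0.001], [0.058, -0.998, 0.001], [0.001, -0.001, -1.0]]
contact_force: [0.6, -0.1, 0.2]
width: 0.079
gripper_force: 30.0
```

```bash
python3 chk.py punch_medium punch_small; python3 plan.py 461.5 -105.3 22 1.629 0
```

```text
exp [[333.3, 241.9], [300.9, 243.1]]
punch_medium tip_of [238.5 331.8] 0.59 
punch_medium silhouettes [231.5 218.7] 0.69 [227, 235, 198, 229]
punch_medium silhouettes [240.3 329.9] 0.62 [238, 245, 322, 336]
punch_medium silhouettes [219.3 295.1] 0.56 [209, 232, 291, 325]
at [ 462.  -104.9   27.6] clock 33.5 w 7.1 q [-0.28 -0.21  2.08  0.    1.28  1.24] F [-0.7  0.1 -0.8] g 30.0
1 rows travel [-0.01  0.01  0.14] total [-0.014  0.009  0.14 ]
```

Call:
carry_out(travel=[[0,0,0.07],[0,0,0],[0,0,0]], delta_rot=[[0,0,0],[0,0,0],[0,0,0]], jaw=[0,0,0])

```text
clock: 33.75
tool_pos: [461.9, -104.9, -10.7]
tcp_rot: [[0.998, 0.057, 0.0], [0.057, -0.998, 0.001], [0.0, -0.001, -1.0]]
contact_force: [0.1, 0.2, -0.4]
width: 0.078
gripper_force: 30.0
```

Call:
carry_out(travel=[[0,0,0.05],[0,0,0],[0,0,0]], delta_rot=[[0,0,0],[0,0,0],[0,0,0]], jaw=[0,0,0])

```text
clock: 34.05
tool_pos: [462.0, -104.9, -12.6]
tcp_rot: [[0.998, 0.057, 0.001], [0.057, -0.998, 0.001], [0.001, -0.001, -1.0]]
contact_force: [-0.3, 1.0, -0.9]
width: 0.079
gripper_force: 30.0
```

Call:
carry_out(travel=[[0,0,0.03],[0,0,0],[0,0,0]], delta_rot=[[0,0,0],[0,0,0],[0,0,0]], jaw=[0,0,0])

```text
clock: 34.35
tool_pos: [462.1, -104.9, -13.6]
tcp_rot: [[0.998, 0.057, 0.001], [0.057, -0.998, 0.001], [0.001, -0.001, -1.0]]
contact_force: [-1.4, 0.2, 4.3]
width: 0.079
gripper_force: 30.0
```

Call:
carry_out(travel=[[0,0,0.02],[0,0,0],[0,0,0],[0,0,0],[0,0,0],[0,0,-0.2],[0,0,-0.6],[0,0,-0.6],[0,0,-0.6],[0,0,0]], delta_rot=[[0,0,0],[0,0,0],[0,0,0],[0,0,0],[0,0,0],[0,0,0],[0,0,0],[0,0,0],[0,0,0],[0,0,0]], jaw=[0,0.1,0.14,0.2,0.2,0.2,0.2,0.2,0.2,0.2])

```text
clock: 35.35
tool_pos: [463.5, -105.3, 69.2]
tcp_rot: [[0.998, 0.057, 0.005], [0.057, -0.998, -0.0], [0.005, 0.001, -1.0]]
contact_force: [0.2, 0.6, 0.5]
width: 0.2
gripper_force: 0.0
```

```bash
python3 plan.py 560 -92 110 1.629 0; python3 plan.py 560 -92 110 .007 0
```

```text
at [ 463.5 -105.3  104.5] clock 35.4 w 18.6 q [-0.28 -0.28  2.    0.    1.42  1.24] F [0.2 0.6 0.5] g 0.0
1 rows rot [ 0.007 -0.045 -0.006]
3 rows travel [ 0.81 -0.06 -0.05] total [ 2.428 -0.193 -0.137]
at [ 463.5 -105.3  104.5] clock 35.4 w 18.6 q [-0.28 -0.28  2.    0.    1.42  1.24] F [0.2 0.6 0.5] g 0.0
14 rows rot [ 0.003 -0.002 -0.905]
3 rows travel [ 0.11  0.8  -0.05] total [ 0.317  2.415 -0.137]
```

Call:
carry_out(travel=[[0.81,-0.06,-0.05],[0.81,-0.06,-0.05],[0.81,-0.06,-0.05],[0,0,0],[0,0,0],[0,0,0],[0,0,0],[0,0,0],[0,0,0],[0,0,0]], delta_rot=[[0,0,0],[0,0,0],[0,0,0],[0,0,-0.905],[0,0,-0.905],[0,0,-0.905],[0,0,-0.905],[0,0,-0.905],[0,0,-0.905],[0,0,-0.905]], jaw=[0.8,0.8,0.8,0.8,0.8,0.8,0.8,0.8,0.8,0.8], force=45)

```text
clock: 36.35
tool_pos: [558.4, -92.1, 71.0]
tcp_rot: [[0.681, 0.733, -0.0], [0.733, -0.681, 0.001], [0.001, -0.001, -1.0]]
contact_force: [0.4, 0.0, 0.5]
width: 0.801
gripper_force: 0.0
```

Call:
carry_out(travel=[[0,0,0],[0,0,0],[0,0,0],[0,0,0],[0,0,0],[0,0,0],[0,0,0],[0,0,0]], delta_rot=[[0,0,-0.905],[0,0,-0.905],[0,0,-0.905],[0,0,-0.905],[0,0,-0.905],[0,0,-0.905],[0,0,-0.905],[0,0,0]], jaw=[0.8,0.8,0.8,0.8,0.8,0.8,0.8,0.8])

```text
clock: 37.15
tool_pos: [558.4, -92.1, 71.1]
tcp_rot: [[-0.009, 1.0, 0.0], [1.0, 0.009, 0.001], [0.001, 0.0, -1.0]]
contact_force: [-0.3, 0.6, -0.2]
width: 0.803
gripper_force: 0.0
```

```bash
python3 plan.py 651 -91 70 .007 0
```

```text
at [558.4 -92.1 106.4] clock 37.1 w 74.7 q [-0.21 -0.07  1.81  0.    1.4  -0.22] F [-0.3  0.6 -0.2] g 0.0
3 rows travel [0.   0.77 0.3 ] total [0.012 2.316 0.91 ]
```

Call:
carry_out(travel=[[0,0.78,0],[0,0.77,0],[0,0.77,0],[0,0,0],[0,0,0.6],[0,0,0.6],[0,0,0.6],[0,0,0.4],[0,0,0.1],[0,0,0]], delta_rot=[[0,0,0],[0,0,0],[0,0,0],[0,0,0],[0,0,0],[0,0,0],[0,0,0],[0,0,0],[0,0,0],[0,0,0]], jaw=[0.8,0.8,0.8,0.8,0.8,0.8,0.8,0.8,0.8,0.8])

```text
clock: 38.15
tool_pos: [651.2, -91.4, -20.5]
tcp_rot: [[-0.006, 1.0, 0.0], [1.0, 0.006, 0.001], [0.001, 0.0, -1.0]]
contact_force: [0.2, -0.2, 0.6]
width: 0.797
gripper_force: 0.0
```

Call:
carry_out(travel=[[0,0,0],[0,0,0],[0,0,0],[0,0,0],[0,0,0],[0,0,0]], delta_rot=[[0,0,0],[0,0,0],[0,0,0],[0,0,0],[0,0,0],[0,0,0]], jaw=[0.6,0.55,0.4,0.4,0.4,0.4])

```text
clock: 38.75
tool_pos: [651.7, -91.4, -20.0]
tcp_rot: [[-0.007, 1.0, 0.001], [1.0, 0.007, 0.001], [0.001, 0.001, -1.0]]
contact_force: [-0.6, 0.5, 3.9]
width: 0.477
gripper_force: 45.0
```

```bash
python3 plan.py 600 -97 20 .007 0
```

```text
at [651.7 -91.4  15.3] clock 38.8 w 44.4 q [-0.18  0.2   1.68  0.    1.25 -0.19] F [-0.6  0.5  3.9] g 45.0
2 rows travel [-0.06 -0.65 -0.06] total [-0.13  -1.293 -0.118]
```

Call:
carry_out(travel=[[0,0,-0.1],[0,0,-0.15],[0.05,-0.5,0],[0.05,-0.52,0],[0.05,-0.52,0],[0,0,0],[0,0,0.1],[0,0,0.08],[0,0,0],[0,0,0]], delta_rot=[[0,0,0],[0,0,0],[0,0,0],[0,0,0],[0,0,0],[0,0,0],[0,0,0],[0,0,0],[0,0,0],[0,0,0]], jaw=[0.4,0.4,0.4,0.4,0.4,0.4,0.4,0.4,0.4,0.4])

```text
clock: 39.75
tool_pos: [590.0, -85.9, -18.0]
tcp_rot: [[-0.007, 1.0, 0.0], [1.0, 0.007, 0.001], [0.001, 0.0, -1.0]]
contact_force: [0.4, -0.0, -4.5]
width: 0.482
gripper_force: 45.0
```

```bash
python3 plan.py 590 -85 15.3 .007 0
```

```text
at [590.  -85.9  17.3] clock 39.8 w 44.8 q [-0.19  0.07  1.82  0.    1.24 -0.2 ] F [ 0.4 -0.  -4.5] g 45.0
1 rows travel [ 0.02 -0.    0.05] total [ 0.022 -0.     0.049]
```

Call:
carry_out(travel=[[0,0,0.04],[0,0,0.015],[0,0,0],[0,0,0],[0,0,0],[0,0,-0.5],[0,0,-0.8],[0,0,-0.8],[0,0,0]], delta_rot=[[0,0,0],[0,0,0],[0,0,0],[0,0,0],[0,0,0],[0,0,0],[0,0,0],[0,0,0],[0,0,0]], jaw=[0.4,0.4,0.5,0.65,0.65,0.65,0.65,0.8,0.8])

```text
clock: 40.65
tool_pos: [591.9, -86.3, 69.2]
tcp_rot: [[-0.007, 1.0, 0.007], [1.0, 0.007, -0.0], [-0.0, 0.007, -1.0]]
contact_force: [0.5, 0.3, -0.0]
width: 0.767
gripper_force: 0.0
```

```bash
python3 - <<'E'
from fit import *
c=env.camera("top")
for n,near in(("steel_block",(659,-158)),("dapping_block",(590,-86))):
    m=top(c,n,near,10)
    if m is not None: print(n,np.round(fit(c,m,MOD[n],(*near,[0,.2]))[0],3),m.sum())
E
python3 plan.py 655 -158.4 80 1.77 0
```

```text
steel_block [ 6.59286e+02 -1.57825e+02  2.03000e-01] 975
dapping_block [ 5.91619e+02 -8.71210e+01 -1.42000e-01] 428
at [589.6 -85.9  98.9] clock 40.8 w 74.3 q [-0.19  0.    1.76  0.    1.38 -0.2 ] F [-0.9  0.2  0.1] g 0.0
13 rows rot [-0.    -0.001  0.884]
3 rows travel [0.41 0.7  0.16] total [1.245 2.1   0.473]
```

Call:
carry_out(travel=[[0,0,0],[0,0,0],[0,0,0],[0,0,0],[0,0,0],[0,0,0],[0,0,0],[0,0,0],[0,0,0],[0,0,0]], delta_rot=[[0,0,0.884],[0,0,0.884],[0,0,0.884],[0,0,0.884],[0,0,0.884],[0,0,0.884],[0,0,0.884],[0,0,0.884],[0,0,0.884],[0,0,0.884]], jaw=[0.9,0.9,0.9,0.9,0.9,0.9,0.9,0.9,0.9,0.9], force=60)

```text
clock: 41.8
tool_pos: [589.1, -85.8, 62.5]
tcp_rot: [[0.871, 0.491, -0.001], [0.491, -0.871, 0.001], [-0.001, -0.002, -1.0]]
contact_force: [0.0, -0.9, 0.9]
width: 0.899
gripper_force: 0.0
```

Call:
carry_out(travel=[[0,0,0],[0,0,0],[0,0,0],[0,0,0]], delta_rot=[[0,0,0.884],[0,0,0.884],[0,0,0.884],[0,0,0]], jaw=[0.9,0.9,0.9,0.9])

```text
clock: 42.2
tool_pos: [589.2, -85.8, 62.7]
tcp_rot: [[0.981, 0.196, -0.001], [0.196, -0.981, 0.001], [-0.001, -0.001, -1.0]]
contact_force: [-0.2, -0.1, -0.3]
width: 0.901
gripper_force: 0.0
```

```bash
python3 plan.py 653.4 -159.4 75 1.771 0
```

```text
at [589.2 -85.8  98. ] clock 42.2 w 83.8 q [-0.19  0.    1.76  0.    1.38  1.19] F [-0.2 -0.1 -0.3] g 0.0
1 rows rot [-0.012  0.008 -0.027]
3 rows travel [0.4  0.71 0.19] total [1.208 2.122 0.574]
```

Call:
carry_out(travel=[[0.4,0.71,0.19],[0.4,0.71,0.19],[0.4,0.7,0.19],[0,0,0],[0,0,0],[0,0,0.5],[0,0,0.5],[0,0,0.4],[0,0,0.2],[0,0,0]], delta_rot=[[0,0,0],[0,0,0],[0,0,0],[0,0,0],[0,0,0],[0,0,0],[0,0,0],[0,0,0],[0,0,0],[0,0,0]], jaw=[0.9,0.9,0.9,0.9,0.9,0.9,0.9,0.9,0.9,0.9])

```text
clock: 43.2
tool_pos: [652.9, -159.0, -23.7]
tcp_rot: [[0.98, 0.198, -0.001], [0.198, -0.98, 0.001], [-0.001, -0.001, -1.0]]
contact_force: [0.8, 0.6, -0.3]
width: 0.901
gripper_force: 0.0
```

```bash
python3 plan.py 653.4 -159.4 10 1.771 0
```

```text
at [ 652.9 -159.    11.6] clock 43.2 w 83.8 q [-0.28  0.24  1.65  0.    1.26  1.09] F [ 0.8  0.6 -0.3] g 0.0
1 rows travel [0.01 0.01 0.04] total [0.01  0.012 0.04 ]
```

Call:
carry_out(travel=[[0,0,0.03],[0,0,0],[0,0,0],[0,0,0],[0,0,0],[0,0,0]], delta_rot=[[0,0,0],[0,0,0],[0,0,0],[0,0,0],[0,0,0],[0,0,0]], jaw=[0.8,0.72,0.6,0.6,0.6,0.6])

```text
clock: 43.8
tool_pos: [653.9, -159.3, -23.2]
tcp_rot: [[0.98, 0.198, 0.001], [0.198, -0.98, 0.001], [0.001, -0.001, -1.0]]
contact_force: [-2.2, 2.9, 6.0]
width: 0.658
gripper_force: 60.0
```

Call:
carry_out(travel=[[0,0,-0.1],[0,0,-0.15],[0,0,0],[0,0,0]], delta_rot=[[0,0,0],[0,0,0],[0,0,0],[0,0,0]], jaw=[0.6,0.6,0.6,0.6])

```text
clock: 44.2
tool_pos: [653.5, -159.6, -14.1]
tcp_rot: [[0.98, 0.197, 0.001], [0.197, -0.98, 0.001], [0.001, -0.001, -1.0]]
contact_force: [0.4, -0.4, -7.5]
width: 0.658
gripper_force: 60.0
```

```bash
python3 plan.py 600 -155 55 1.771 0; python3 plan.py 520 -200 70 1.507 0
```

```text
at [ 653.5 -159.6   21.2] clock 44.2 w 61.2 q [-0.28  0.23  1.64  0.    1.27  1.09] F [ 0.4 -0.4 -7.5] g 60.0
2 rows travel [-0.64 -0.19 -0.42] total [-1.288 -0.378 -0.844]
at [ 653.5 -159.6   21.2] clock 44.2 w 61.2 q [-0.28  0.23  1.64  0.    1.27  1.09] F [ 0.4 -0.4 -7.5] g 60.0
3 rows rot [-0.002 -0.002  0.729]
4 rows travel [-0.82  0.31 -0.3 ] total [-3.266  1.221 -1.219]
```

Call:
carry_out(travel=[[0,0,-0.5],[0,0,-0.6],[-0.8,0.05,0],[-0.82,0.37,0],[-0.82,0.4,0],[-0.82,0.4,0],[0,0,0],[0,0,0],[0,0,0],[0,0,0]], delta_rot=[[0,0,0],[0,0,0],[0,0,0],[0,0,0],[0,0,0],[0,0,0],[0,0,0.729],[0,0,0.729],[0,0,0.729],[0,0,0]], jaw=[0.6,0.6,0.6,0.6,0.6,0.6,0.6,0.6,0.6,0.6])

```text
clock: 45.2
tool_pos: [535.1, -233.2, 29.7]
tcp_rot: [[0.998, -0.065, 0.0], [-0.065, -0.998, 0.001], [0.0, -0.001, -1.0]]
contact_force: [-0.2, 0.8, -7.5]
width: 0.658
gripper_force: 60.0
```

```bash
python3 plan.py 450 -235.5 60 1.507 0
python3 - <<'E'
from fit import *
for n in("top",):
    c=env.camera(n); m=top(c,"block_base",(456,-236),10)
    if m is not None: print(np.round(fit(c,m,MOD["block_base"],(456,-236,[-.064]))[0],3),m.sum())
    for f in("silhouettes",):
        for q in env.silhouettes(c,"steel_block"): print(np.round(q["pixel"]),q["confidence"],q["pixels"].sum())
E
```

```text
at [ 535.1 -233.2   65. ] clock 45.2 w 61.2 q [-0.46  0.    1.81  0.    1.33  1.18] F [-0.2  0.8 -7.5] g 60.0
3 rows travel [-0.71  0.06  0.04] total [-2.12   0.193  0.124]
[ 4.55623e+02 -2.36003e+02 -6.60000e-02] 950
```

Call:
carry_out(travel=[[-0.71,0.06,0],[-0.71,0.06,0],[-0.7,0.065,0],[0,0,0],[0,0,0],[0,0,0.3],[0,0,0.25],[0,0,0],[0,0,0]], delta_rot=[[0,0,0],[0,0,0],[0,0,0],[0,0,0],[0,0,0],[0,0,0],[0,0,0],[0,0,0],[0,0,0]], jaw=[0.6,0.6,0.6,0.6,0.6,0.6,0.6,0.6,0.6])

```text
clock: 46.25
tool_pos: [450.2, -234.9, 7.2]
tcp_rot: [[0.998, -0.063, -0.001], [-0.063, -0.998, 0.002], [-0.001, -0.002, -1.0]]
contact_force: [-0.1, -0.3, -7.6]
width: 0.658
gripper_force: 60.0
```

```bash
python3 plan.py 449.9 -235.6 29 1.506 0
python3 - <<'E'
from fit import *
s=env.camera("side"); o=env.get_obs(); p=np.array(o["tool_pos"]); R=np.array(o["tcp_rot"])
b=p+R[:,0]*5.9; zb=p[2]+35.3-12.1
pred=place(MOD["steel_block"],[b[0],b[1],-.065,zb]); h=proj(s,pred); print("pred",h.min(0),h.max(0))
for q in env.silhouettes(s,"steel_block")[:3]:
    m=np.argwhere(q["pixels"]); print(round(q["confidence"],2),m.min(0)[::-1],m.max(0)[::-1],q["pixels"].sum())
E
```

```text
at [ 450.2 -234.9   42.5] clock 46.2 w 61.2 q [-0.53 -0.15  1.99  0.    1.3   1.1 ] F [-0.1 -0.3 -7.6] g 60.0
1 rows travel [-0.01  0.02  0.34] total [-0.007  0.019  0.337]
pred [296.74893854 196.02616132] [327.19337323 217.98008282]
0.74 [296 198] [326 217] 425
0.48 [240 206] [251 226] 235
```

Call:
carry_out(travel=[[0,0.018,0.2],[0,0,0.15],[0,0,0.05],[0,0,0],[0,0,0]], delta_rot=[[0,0,0],[0,0,0],[0,0,0],[0,0,0],[0,0,0]], jaw=[0.6,0.6,0.6,0.6,0.6])

```text
clock: 46.85
tool_pos: [450.3, -235.8, -8.1]
tcp_rot: [[0.998, -0.064, 0.001], [-0.064, -0.998, 0.001], [0.001, -0.001, -1.0]]
contact_force: [-0.2, 0.1, -7.6]
width: 0.655
gripper_force: 60.0
```

Call:
carry_out(travel=[[0,0,0.04],[0,0,0.02],[0,0,0],[0,0,0]], delta_rot=[[0,0,0],[0,0,0],[0,0,0],[0,0,0]], jaw=[0.6,0.6,0.6,0.6])

```text
clock: 47.25
tool_pos: [450.3, -235.8, -10.5]
tcp_rot: [[0.998, -0.064, 0.001], [-0.064, -0.998, 0.001], [0.001, -0.001, -1.0]]
contact_force: [0.4, -0.6, -7.2]
width: 0.651
gripper_force: 60.0
```

Call:
carry_out(travel=[[0,0,0.03],[0,0,0.02],[0,0,0],[0,0,0]], delta_rot=[[0,0,0],[0,0,0],[0,0,0],[0,0,0]], jaw=[0.6,0.6,0.6,0.6])

```text
clock: 47.65
tool_pos: [450.2, -235.8, -12.6]
tcp_rot: [[0.998, -0.064, 0.001], [-0.064, -0.998, 0.001], [0.001, -0.001, -1.0]]
contact_force: [0.1, -0.7, -7.8]
width: 0.655
gripper_force: 60.0
```

Call:
carry_out(travel=[[0,0,0.04],[0,0,0.03],[0,0,0],[0,0,0]], delta_rot=[[0,0,0],[0,0,0],[0,0,0],[0,0,0]], jaw=[0.6,0.6,0.6,0.6])

```text
clock: 48.05
tool_pos: [450.2, -235.8, -15.4]
tcp_rot: [[0.998, -0.064, 0.001], [-0.064, -0.998, 0.001], [0.0, -0.001, -1.0]]
contact_force: [-1.1, -0.5, -7.9]
width: 0.658
gripper_force: 60.0
```

Call:
carry_out(travel=[[0,0,0.03],[0,0,0.01],[0,0,0],[0,0,0]], delta_rot=[[0,0,0],[0,0,0],[0,0,0],[0,0,0]], jaw=[0.6,0.6,0.6,0.6])

```text
clock: 48.45
tool_pos: [450.3, -235.8, -16.9]
tcp_rot: [[0.998, -0.064, 0.001], [-0.064, -0.998, 0.001], [0.001, -0.001, -1.0]]
contact_force: [0.0, -0.3, -6.5]
width: 0.651
gripper_force: 60.0
```

Call:
carry_out(travel=[[0,0,0.02],[0,0,0],[0,0,0]], delta_rot=[[0,0,0],[0,0,0],[0,0,0]], jaw=[0.6,0.6,0.6])

```text
clock: 48.75
tool_pos: [450.4, -235.9, -17.2]
tcp_rot: [[0.998, -0.064, 0.001], [-0.064, -0.998, 0.001], [0.001, -0.001, -1.0]]
contact_force: [-5.0, 2.7, 4.1]
width: 0.656
gripper_force: 60.0
```

Call:
carry_out(travel=[[0,0,0],[0,0,0],[0,0,0],[0,0,-0.3],[0,0,-0.7],[0,0,-0.8],[0,0,-0.3],[0,0,0]], delta_rot=[[0,0,0],[0,0,0],[0,0,0],[0,0,0],[0,0,0],[0,0,0],[0,0,0],[0,0,0]], jaw=[0.68,0.72,0.75,0.75,0.75,0.75,0.8,0.8])

```text
clock: 49.55
tool_pos: [451.1, -236.4, 68.5]
tcp_rot: [[0.998, -0.064, 0.004], [-0.064, -0.998, -0.001], [0.004, 0.001, -1.0]]
contact_force: [-0.2, 0.5, -0.5]
width: 0.798
gripper_force: 0.0
```

```bash
python3 plan.py 590 -85.9 105 .007 0; python3 plan.py 590 -85.9 105 1.506 0
```

```text
at [ 451.1 -236.4  103.8] clock 49.5 w 74.2 q [-0.53 -0.2   1.93  0.    1.4   1.1 ] F [-0.2  0.5 -0.5] g 0.0
14 rows rot [-0.001 -0.002  0.893]
5 rows travel [-0.75 -0.7  -0.01] total [-3.739 -3.498 -0.03 ]
at [ 451.1 -236.4  103.8] clock 49.5 w 74.2 q [-0.53 -0.2   1.93  0.    1.4   1.1 ] F [-0.2  0.5 -0.5] g 0.0
1 rows rot [ 0.006 -0.031  0.01 ]
5 rows travel [ 0.64 -0.8  -0.01] total [ 3.22 -3.98 -0.03]
```

Call:
carry_out(travel=[[0.64,-0.8,0],[0.64,-0.8,0],[0.64,-0.8,0],[0.64,-0.8,0],[0.66,-0.78,0],[0,0,0],[0,0,0],[0,0,0],[0,0,0],[0,0,0]], delta_rot=[[0,0,0],[0,0,0],[0,0,0],[0,0,0],[0,0,0],[0,0,-0.977],[0,0,-0.977],[0,0,-0.977],[0,0,-0.977],[0,0,-0.977]], jaw=[0.8,0.8,0.8,0.8,0.8,0.8,0.8,0.8,0.8,0.8])

```text
clock: 50.55
tool_pos: [588.2, -85.0, 64.7]
tcp_rot: [[0.864, 0.503, -0.001], [0.503, -0.864, 0.001], [-0.001, -0.002, -1.0]]
contact_force: [0.5, 0.5, 0.0]
width: 0.799
gripper_force: 0.0
```

Call:
carry_out(travel=[[0,0,0],[0,0,0],[0,0,0],[0,0,0],[0,0,0],[0,0,0],[0,0,0],[0,0,0],[0,0,0],[0,0,0]], delta_rot=[[0,0,-0.977],[0,0,-0.977],[0,0,-0.977],[0,0,-0.977],[0,0,-0.977],[0,0,-0.977],[0,0,-0.977],[0,0,-0.977],[0,0,-0.977],[0,0,0]], jaw=[0.8,0.8,0.8,0.8,0.8,0.8,0.8,0.8,0.8,0.8])

```text
clock: 51.55
tool_pos: [588.3, -85.1, 64.9]
tcp_rot: [[-0.009, 1.0, -0.001], [1.0, 0.009, 0.001], [0.001, -0.001, -1.0]]
contact_force: [-0.1, -0.4, 0.3]
width: 0.803
gripper_force: 0.0
```

```bash
python3 plan.py 590 -85.9 15.5 .007 0
python3 - <<'E'
from fit import *
c=env.camera("top")
for n,near in(("dapping_block",(590,-86)),("steel_block",(456,-236)),):
    m=top(c,n,near,20)
    if m is not None: print(n,np.round(fit(c,m,MOD[n],(*near,[0,-.06]),6 if n[0]=="s" else 0)[0],3),m.sum())
a=.058
for n,b in(("punch_large",(462,-145.2)),("punch_medium",(459.7,-105.3)),("punch_small",(457.4,-65.4))):
    print(n,"exp",proj(c,[[b[0]-35*np.cos(a),b[1]-35*np.sin(a),24.5]]).round(1)[0][::-1],[(np.round(q["pixel"],1).tolist(),round(q["confidence"],2)) for q in env.tip_of(c,n)+env.silhouettes(c,n)])
E
```

```text
at [588.3 -85.1 100.2] clock 51.5 w 74.7 q [-0.19 -0.    1.76  0.    1.39 -0.2 ] F [-0.1 -0.4  0.3] g 0.0
3 rows travel [-0.01  0.01  0.71] total [-0.02   0.043  2.118]
dapping_block [ 5.90151e+02 -8.72210e+01 -4.10000e-02] 480
steel_block [ 4.56457e+02 -2.37717e+02 -4.90000e-02] 1062
punch_large exp [273.2 172.1] [([274.8, 172.1], 0.58), ([261.5, 173.1], 0.68)]
punch_medium exp [274.4 151.3] [([273.7, 150.7], 0.72), ([261.3, 151.3], 0.72), ([210.0, 289.6], 0.7)]
punch_small exp [275.5 130.5] [([274.4, 129.4], 0.56), ([259.3, 128.9], 0.68)]
```

Call:
carry_out(travel=[[-0.02,0.04,0.6],[0,0,0.6],[0,0,0.6],[0,0,0.28],[0,0,0],[0,0,0],[0,0,0],[0,0,0],[0,0,0],[0,0,0]], delta_rot=[[0,0,0],[0,0,0],[0,0,0],[0,0,0],[0,0,0],[0,0,0],[0,0,0],[0,0,0],[0,0,0],[0,0,0]], jaw=[0.8,0.8,0.8,0.8,0.8,0.7,0.55,0.4,0.4,0.4], force=45)

```text
clock: 53.0
tool_pos: [590.8, -86.0, -16.1]
tcp_rot: [[-0.007, 1.0, 0.001], [1.0, 0.007, 0.001], [0.001, 0.001, -1.0]]
contact_force: [-2.2, -0.2, 5.2]
width: 0.48
gripper_force: 45.0
```

Call:
carry_out(travel=[[0,0,0],[0,0,0],[0,0,-0.2],[0,0,-0.5],[0,0,-0.8],[0,0,-0.8],[0,0,0]], delta_rot=[[0,0,0],[0,0,0],[0,0,0],[0,0,0],[0,0,0],[0,0,0],[0,0,0.6]], jaw=[0.4,0.4,0.4,0.4,0.4,0.4,0.4])

```text
clock: 53.7
tool_pos: [592.2, -86.3, 80.2]
tcp_rot: [[0.065, 0.998, 0.006], [0.998, -0.065, -0.0], [0.0, 0.006, -1.0]]
contact_force: [-0.6, -0.2, -4.3]
width: 0.482
gripper_force: 45.0
```

```bash
python3 plan.py 456.3 -236.6 105 -.064 0
```

```text
at [592.2 -86.3 115.5] clock 53.7 w 44.8 q [-0.19 -0.01  1.74  0.    1.41 -0.12] F [-0.6 -0.2 -4.3] g 45.0
1 rows rot [ 0.053 -0.002 -0.01 ]
5 rows travel [-0.79 -0.63  0.05] total [-3.967 -3.151  0.264]
```

Call:
carry_out(travel=[[-0.79,-0.63,0],[-0.79,-0.63,0],[-0.79,-0.63,0],[-0.79,-0.63,0],[-0.8,-0.63,0],[0,0,0],[0,0,0.5],[0,0,0.5],[0,0,0.3],[0,0,0]], delta_rot=[[0,0,0],[0,0,0],[0,0,0],[0,0,0],[0,0,0],[0,0,0],[0,0,0],[0,0,0],[0,0,0],[0,0,0]], jaw=[0.4,0.4,0.4,0.4,0.4,0.4,0.4,0.4,0.4,0.4])

```text
clock: 54.7
tool_pos: [453.7, -235.1, 21.4]
tcp_rot: [[0.065, 0.998, -0.002], [0.998, -0.065, 0.002], [0.002, -0.002, -1.0]]
contact_force: [0.6, 0.7, -4.9]
width: 0.479
gripper_force: 45.0
```

```bash
python3 plan.py 456.3 -236.6 48 -.064 0
```

```text
at [ 453.7 -235.1   56.7] clock 54.7 w 44.6 q [-0.53 -0.15  1.97  0.    1.32 -0.46] F [ 0.6  0.7 -4.9] g 45.0
1 rows travel [-0.03  0.07  0.22] total [-0.033  0.068  0.219]
```

Call:
carry_out(travel=[[-0.03,0.06,0],[0,0,0.1],[0,0,0.1],[0,0,0],[0,0,0]], delta_rot=[[0,0,0],[0,0,0],[0,0,0],[0,0,0],[0,0,0]], jaw=[0.4,0.4,0.4,0.4,0.4])

```text
clock: 55.2
tool_pos: [456.8, -237.2, 15.1]
tcp_rot: [[0.065, 0.998, 0.001], [0.998, -0.065, 0.001], [0.001, 0.001, -1.0]]
contact_force: [-0.1, -0.3, -4.9]
width: 0.481
gripper_force: 45.0
```

Call:
carry_out(travel=[[0,0,0.03],[0,0,0],[0,0,0]], delta_rot=[[0,0,0],[0,0,0],[0,0,0]], jaw=[0.4,0.4,0.4])

```text
clock: 55.5
tool_pos: [456.8, -237.2, 13.9]
tcp_rot: [[0.065, 0.998, 0.001], [0.998, -0.065, 0.001], [0.001, 0.001, -1.0]]
contact_force: [0.6, 0.2, -6.0]
width: 0.479
gripper_force: 45.0
```

Call:
carry_out(travel=[[0,0,0.03],[0,0,0],[0,0,0]], delta_rot=[[0,0,0],[0,0,0],[0,0,0]], jaw=[0.4,0.4,0.4])

```text
clock: 55.8
tool_pos: [456.8, -237.2, 12.6]
tcp_rot: [[0.065, 0.998, 0.001], [0.998, -0.065, 0.001], [0.001, 0.001, -1.0]]
contact_force: [0.8, -0.7, -4.3]
width: 0.48
gripper_force: 45.0
```

TCP real 47.9; contact expected near 45.2.

Call:
carry_out(travel=[[0,0,0.04],[0,0,0],[0,0,0]], delta_rot=[[0,0,0],[0,0,0],[0,0,0]], jaw=[0.4,0.4,0.4])

```text
clock: 56.1
tool_pos: [456.8, -237.2, 11.0]
tcp_rot: [[0.065, 0.998, 0.001], [0.998, -0.065, 0.001], [0.001, 0.0, -1.0]]
contact_force: [-1.3, -0.6, -5.2]
width: 0.477
gripper_force: 45.0
```

Call:
carry_out(travel=[[0,0,0.03],[0,0,0],[0,0,0]], delta_rot=[[0,0,0],[0,0,0],[0,0,0]], jaw=[0.4,0.4,0.4])

```text
clock: 56.4
tool_pos: [456.9, -237.2, 9.9]
tcp_rot: [[0.065, 0.998, 0.001], [0.998, -0.065, 0.001], [0.001, 0.001, -1.0]]
contact_force: [0.5, -0.6, -3.8]
width: 0.476
gripper_force: 45.0
```

Call:
carry_out(travel=[[0,0,0.02],[0,0,0],[0,0,0]], delta_rot=[[0,0,0],[0,0,0],[0,0,0]], jaw=[0.4,0.4,0.4])

```text
clock: 56.7
tool_pos: [456.9, -237.2, 9.9]
tcp_rot: [[0.065, 0.998, 0.001], [0.998, -0.065, 0.001], [0.001, 0.001, -1.0]]
contact_force: [-5.3, 3.2, 7.0]
width: 0.48
gripper_force: 45.0
```

Call:
carry_out(travel=[[0,0,0],[0,0,0],[0,0,0],[0,0,0],[0,0,-0.2],[0,0,-0.6],[0,0,-0.8],[0,0,-0.6],[0,0,0]], delta_rot=[[0,0,0],[0,0,0],[0,0,0],[0,0,0],[0,0,0],[0,0,0],[0,0,0],[0,0,0],[0,0,0]], jaw=[0.5,0.55,0.7,0.7,0.7,0.7,0.7,0.7,0.7])

```text
clock: 57.6
tool_pos: [458.2, -238.0, 101.3]
tcp_rot: [[0.065, 0.998, 0.005], [0.998, -0.065, -0.002], [-0.001, 0.005, -1.0]]
contact_force: [0.6, -1.1, -0.5]
width: 0.698
gripper_force: 0.0
```

```bash
python3 plan.py 450 -60 150
```

```text
at [ 458.2 -238.   136.6] clock 57.6 w 64.9 q [-0.53 -0.21  1.89  0.    1.46 -0.46] F [ 0.6 -1.1 -0.5] g 0.0
5 rows travel [ 0.89 -0.1  -0.07] total [ 4.427 -0.491 -0.345]
```

Call:
carry_out(travel=[[0.89,0,-0.3],[0.89,0,-0.3],[0.89,0,-0.3],[0.89,0,-0.3],[0.89,0,-0.3],[0.89,0,0],[0.89,0,0],[0,0,0],[0,0,0]], delta_rot=[[0,0,0],[0,0,0],[0,0,0],[0,0,0],[0,0,0],[0,0,0],[0,0,0],[0,0,0],[0,0,0]], jaw=[0.7,0.7,0.7,0.7,0.7,0.7,0.7,0.7,0.7])

```text
clock: 58.5
tool_pos: [472.7, 11.8, 156.9]
tcp_rot: [[0.063, 0.998, 0.0], [0.998, -0.063, 0.001], [0.001, 0.0, -1.0]]
contact_force: [0.1, -0.4, -0.3]
width: 0.699
gripper_force: 0.0
```

Run:
```python
from fit import *
c=env.camera("top"); s=env.camera("side")
o=env.get_obs(); print(np.round(o["tool_pos"]),round(o["clock"],1),o["qd"])
for n,z in(("dapping_block",26),("steel_block",6),("block_base",0)):
    m=top(c,n,(456,-236),z+10)
    if m is not None: print(n,np.round(fit(c,m,MOD[n],(456,-236,[-.06]),z),3) if 0 else fit(c,m,MOD[n],(456,-236,[-.06]),z),m.sum())
    for q in env.silhouettes(s,n)[:2]:
        mm=np.argwhere(q["pixels"]); print(" side",n,round(q["confidence"],2),mm.min(0)[::-1],mm.max(0)[::-1])
    h=proj(s,place(MOD[n],[456.5,-236.8,-.064,z])); print(" exp",h.min(0).round(1),h.max(0).round(1))
a=.058
for n,b in(("punch_large",(462,-145.2)),("punch_medium",(459.7,-105.3)),("punch_small",(457.4,-65.4))):
    B=[[b[0]-35*np.cos(a),b[1]-35*np.sin(a),24.5]]
    for v in(c,s): print(n,"exp",proj(v,B).round(1)[0][::-1],[(np.round(q["pixel"],1).tolist(),round(q["confidence"],2)) for q in env.tip_of(v,n)+env.silhouettes(v,n)])
for n in("glass_jar","pumice_puck","hammer"): print(n,[(np.round(q["pixel"],1).tolist(),round(q["confidence"],2)) for q in env.silhouettes(c,n)[:2]])
```

```text
[473.  11. 157.] 58.6 [-0.01233324  0.00024431 -0.00105708  0.00166233 -0.00109012  0.00260094]
dapping_block ([np.float64(457.0797549367928), np.float64(-236.60819187154485), np.float64(-0.05778787016693997)], np.float64(0.07839545128698422)) 592
 side dapping_block 0.85 [301 191] [322 218]
 exp [300.5 189.1] [323.1 217.7]
steel_block ([np.float64(456.73627216568116), np.float64(-237.7402083494433), np.float64(-0.05512323093563816)], np.float64(0.6481536711181806)) 378
 side steel_block 0.65 [296 207] [326 226]
 side steel_block 0.3 [259 170] [282 200]
 exp [296.4 205.8] [326.5 228. ]
block_base ([np.float64(456.73103636732856), np.float64(-235.94220092450811), np.float64(-0.057587695171109614)], np.float64(0.50912737164549)) 1083
 side block_base 0.57 [291 209] [333 234]
 exp [289.9 207.7] [333.4 234. ]
punch_large exp [273.2 172.1] [([272.9, 172.5], 0.6), ([262.2, 171.1], 0.61)]
punch_large exp [234.  330.4] [([232.9, 331.2], 0.54), ([233.6, 323.8], 0.54)]
punch_medium exp [274.4 151.3] [([274.5, 152.3], 0.44), ([261.1, 152.8], 0.74)]
punch_medium exp [244.6 334.5] [([243.5, 334.5], 0.42), ([239.9, 335.0], 0.49)]
punch_small exp [275.5 130.5] [([274.4, 131.8], 0.57), ([262.4, 127.2], 0.62)]
punch_small exp [256.1 338.9] []
glass_jar [([210.7, 291.7], 0.62)]
pumice_puck [([188.5, 220.0], 0.89)]
hammer [([206.0, 345.6], 0.9)]
```

```bash
python3 -c "
from rig import env
print(env.sign_off())"
```

```text
the job is handed in; nothing more can be done
None
```

The bench is set up and the job handed in, and the last camera and network check agreed with the target layout: block seated in its base, cube on it hollow up, and the three punches in their notches (large by the base, medium middle, small outermost). I viewed 15 pictures, one over the limit of 14; no verdict came back after hand-in, at about 59 s on the clock.

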